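# Slide the lid off a mould box and take out the casting

### The job

Open the blue mould box: lift the yellow sliding lid up over the lip at its open end, slide it out of its grooves and lay it flat on the bench, handle upwards. Then lift the cast bracket out of the mould and set it down gently, upright as it lay in the mould and without dropping it, in the middle of the round steel plate. Leave the tape roll, the tape measure and the red screwdriver where they are, and let go of everything.

Things in the scene. Friction and masses are not known exactly. Their poses are not given: they have to be found in the camera images.
- case: Blue mould box with grey rails, fixed; 140 mm along its own x, 104 mm along its y, 79 mm high. Origin: centre of its underside, on the bench; z up. The lid slides out at its -x end, along -x. The closed lid lies on ledges along both long sides, 56 mm above the bench. The +x end is closed by a wall 79 mm high.
- case_lip (a point): Middle of the top of the lip across the box's open (-x) end: 66 mm from the box's centre along -x, 61 mm above the bench. The lip is 8 mm thick and stands 5 mm above the ledges, level with the closed lid's top, so the whole lid must rise more than 5 mm before it can slide out. Axes as the box's.
- case_rails (a point): Point midway between the two hold-down rails over the lid's long edges, at the level of their undersides, 73 mm above the bench; axes as the box's. Rails: x = -35 to +70 mm of the box, tops at 79 mm, 68 mm apart. Under them the lid can rise 12 mm at most: raise it about 8 mm and slide it level; it is free once slid over 95 mm.
- mould (a point): Centre of the mould cavity's mouth, in the middle of the box, 24 mm above the bench, level with the top of the black rubber mould block. The cavity is 84 x 48 mm (box x, y) and 12 mm deep; the bracket's base lies in it with 2 mm of play to each side. Lift it straight up. Axes as the box's.
- lid_grip (a point): Centre of the black handle bar on the yellow lid. The bar stands up across the lid: 12 mm thick along x, 44 mm long along y, from the plate's top to 28 mm above it. This point is 19 mm above the lid's underside and 40 mm from the lid's centre towards its leading (-x) edge. Axes: the lid's, parallel to the box's when closed, z up.
- lid_middle (a point): Centre of the yellow lid's plate, which is 120 x 82 x 5 mm (own x along the slide, y across), loose, about 0.2 kg, 2 mm of play in the box. Half-way through its thickness: 58.5 mm above the bench when closed, 2.5 mm when it lies flat on the bench, handle up.
- bracket_grip (a point): Centre of the upright web of the cast aluminium bracket (loose, about 0.25 kg), 26 mm above its underside. The web stands across the middle of a base plate 80 x 44 x 12 mm (own x, y, z); it is 10 mm thick along x, 40 mm long along y, its top 40 mm above the underside. In the box, axes parallel to the box's, underside 12 mm above the bench.
- bracket_foot (a point): Centre of the underside of the bracket's base plate; axes as bracket_grip.
- plate_top (a point): Centre of the top of the round steel plate, 132 mm in diameter and 15 mm high, fixed to the bench; z up. The bracket's base goes flat on it.
- tape_roll_middle (a point): Centre of a brown roll of tape lying flat, 107 mm across, 48 mm high; a bystander.
- tape_measure_middle (a point): Middle of a yellow and black tape measure, 64 x 69 x 32 mm; a bystander.
- driver_middle (a point): Middle of a screwdriver with a red handle lying on the bench, 200 mm long along its own y, handle 26 mm thick; a bystander.
- rod_jig: Fixed steel jig on the bench beyond the box, about 140 x 150 mm, with a thin black rod standing up from it to 0.86 m above the bench: keep the arm clear of it, passing between it and the robot's base. Origin: the jig's foot.
- black_tube_1: Black tube on the bench behind the work, fixed, 27 mm thick, 600 mm long along its own y. Origin: its middle, on the bench. Nearer the robot stands a fixed steel clamp fixture, about x = 0.07 to 0.40, y = -0.32 to -0.08 (m, robot base frame), up to 180 mm high. The bare bench between tube and fixture, in front of the box's open end, has room for the lid.
Mind the look-alikes: they are no part of the job. Of the things that look like the part that bears lid_grip, the larger one is meant.

How it is judged:
By the outcome, as a careful person would: the job done as asked, in the order asked, and still so for the second after the job is handed in, with the robot touching nothing.
It also fails if it takes over 64 s, if anything falls off the work surface, if the arm or the gripper's body presses on something with over 40 N, if the wrist force passes 120 N, or if a joint passes its speed limit or range.

### The arm

A 6-joint arm with a two-finger parallel gripper is mounted at the origin on the work surface; the furniture and walls round the work are solid. World frame = base frame: x ahead of the robot, y to its left, z up, the work surface at z = 0. Lengths are in mm, angles in rad, forces in N, time in s.
With the tool pointing down it reaches from about 350 to 975 mm from the base axis. Payload 7.1 kg.
Tool frame: the origin (TCP) lies at the very end of the fingers, on their centre line; the grasp point (between the pads) lies 19 mm behind it; y points along the fingers, z is the direction in which the jaws open and shut, and the axes are right-handed (so a half turn about y gives the same grasp; the last joint's range is limited). The gripper opens to 88 mm and grips with 3 to 60 N. Pads are 20 mm wide; open, the fingers measure 115 mm over their backs; the gripper's body (75 mm by 178 mm) begins 61 mm behind the grasp point.
Start: joints at [1.315, 0.423, 1.63, -0, 1.089, -0.019], TCP at [146.589, 607.549, 222.675] pointing down, gripper open.
Joint ranges: [-3, 3], [-0.9, 2.11], [0.09, 2.58], [-1.31, 4.45], [0.11, 2.69], [-2.54, 2.54]. Speed limits (rad/s): [2.39, 2.39, 3.01, 3.14, 3.14, 3.14].

### API

Orientations are given as a rotation vector (axis times angle).
In Python, from workcell import ctrl gives the robot as it stands.
- The arm moves only by the shell command python3 -m jog 'ROWS'. ROWS is JSON, a list of rows, each a list of 3 entries, a list of its own where there are three numbers: the opening, from 0 (shut) to 1 (fully open), then the shift along the tool's x, y, z in cm, then the turn, a rotation vector about the tool's x, y, z in rad. In form: [[claw, [dx, dy, dz], [wx, wy, wz]], ...]. A call has 1 to 8 rows; each row is the pose to reach, as a shift and turn from the pose commanded when the call began, along the tool's axes at that moment; what a row does not reach only later rows make up. A row lasts 1/10 s, in which the tool goes at most 50 mm and 8.59 degrees, less where a joint would pass 70% of its speed; a pose out of reach is approached as far as the arm can. A call with a gripper value outside its range is refused whole. The fingers move at their own pace and stop on an object; the grip force is fixed at half the most. Time passes only in rows, so rows that repeat a pose let the fingers close. It gives the time, the measured TCP pose, the force and the opening at its end, in the units of the state.
- ctrl.get_obs(): the state, without advancing time (a new reading comes with each control period).
- ctrl.get_image(name): name is "side" or "top"; returns a dict with "color" (420x560x3 uint8, red, green, blue), "z_map" (420x560 float32, mm along the optical axis (not along the pixel's ray), 0 where there is no reading), "fx", "fy", "cx", "cy" (pixels), "pose" (4x4, takes a point from camera to world coordinates). Camera axes: x right, y down, z forward; pixel columns grow to the right and rows downward; lengths in mm; the calibration is good to about 2 mm. A picture is of the moment at which its call begins.
- ctrl.close_job(): hands the job in, once; it reports no verdict.
The state is a dict: "t": time; "qpos": joint angles; "qvel": joint speeds; "joint_torque": joint torques, N m; "ee_pos": TCP position; "orientation": TCP orientation; "ft_force": force on the tool from outside, world axes, zero at the start; "moment": the same for the moment, N m; "width": finger opening in mm.
Only numpy, scipy, OpenCV 4.12 (cv2) and the standard library are available. Lean on these libraries where they do the work, as an engineer would, in place of code of your own. Each camera call takes 0.05 s, during which the arm holds its last target.

## Working session

There is one attempt and no reset: what is moved stays moved. The work goes in short steps, Python scripts to look and compute and a shell command to move; the robot and the scene stay as the last step left them, time stands still between calls to the robot, and variables do not carry over. Pictures are saved under pics/ and viewed, and the job is handed in when it is done.

```bash
ls; mkdir -p pics; python3 - <<'E'
from workcell import ctrl
import cv2,numpy as np,pickle
o=ctrl.get_obs();print(o)
for n in("side","top"):
    im=ctrl.get_image(n);pickle.dump(im,open(f"{n}0.pkl","wb"))
    cv2.imwrite(f"pics/{n}0.png",im["color"][:,:,::-1]);print(n,im["fx"],im["fy"],im["cx"],im["cy"]);print(im["pose"].round(3))
E
```

```text
pics
{'t': 0.0, 'qpos': array([ 1.31499547e+00,  4.23812593e-01,  1.63069973e+00, -1.16194803e-05,
        1.08860979e+00, -1.89903980e-02]), 'qvel': array([ 4.06527099e-04,  1.13806717e-03, -2.45408808e-05, -7.36029176e-04,
       -1.15311085e-04,  1.29009761e-03]), 'joint_torque': array([-3.42106396e-03, -5.44637418e+01, -2.73662871e+01,  6.42702193e-02,
        2.27141491e-02, -1.04625810e-04]), 'ee_pos': array([146.45608983, 607.01599731, 221.91552078]), 'orientation': array([-1.56430741,  0.18610324, -0.18578954]), 'ft_force': array([-0.16177711, -0.35684156,  0.16395112]), 'moment': array([-0.04822648, -0.00217723,  0.03129061]), 'width': 87.90925825647842}
side 379.3069648013569 379.3069648013569 274.9516213276365 207.84738792446126
[[-9.59000e-01 -1.47000e-01  2.44000e-01  2.77372e+02]
 [-2.85000e-01  4.99000e-01 -8.18000e-01  6.00570e+02]
 [-1.00000e-03 -8.54000e-01 -5.21000e-01  5.86878e+02]
 [ 0.00000e+00  0.00000e+00  0.00000e+00  1.00000e+00]]
top 400.4070712545846 400.4070712545846 280.6304017915387 218.16935076252196
[[-6.500000e-02 -9.740000e-01  2.190000e-01  2.947500e+02]
 [-9.980000e-01  6.300000e-02 -1.500000e-02 -1.381830e+02]
 [ 1.000000e-03 -2.190000e-01 -9.760000e-01  1.054313e+03]
 [ 0.000000e+00  0.000000e+00  0.000000e+00  1.000000e+00]]
```

View pics/side0.png

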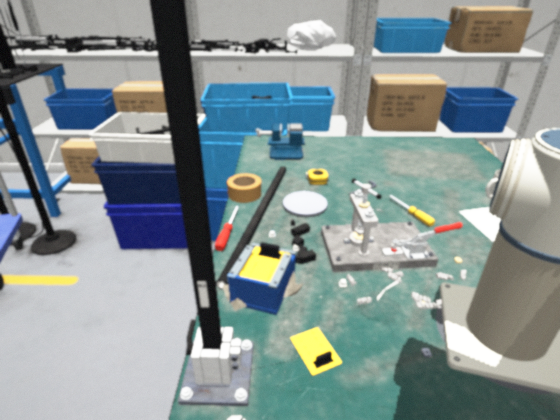

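View pics/top0.png

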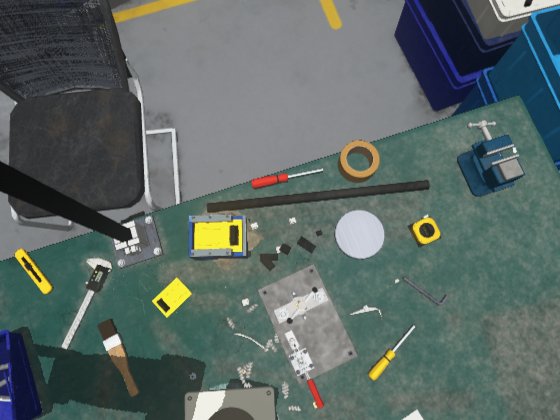

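The side view shows the box at about (263,275). The top view shows it at (218,236), with the handle at (235,235) towards the right (world -y). There are two yellow plates with black handles. One is in the box, top view (217,236). The other is loose on the bench at (172,297) and smaller, so it is the look-alike. I'll check this in an enlarged crop.

```bash
cat > h.py <<'E'
import numpy as np,cv2,pickle
from scipy.spatial.transform import Rotation as R
def ray(im,u,v,z):
    d=im["pose"][:3,:3]@np.array([(u-im["cx"])/im["fx"],(v-im["cy"])/im["fy"],1]);c=im["pose"][:3,3]
    return c+d*(z-c[2])/d[2]
def cloud(im):
    Z=im["z_map"];v,u=np.indices(Z.shape)
    P=np.stack([(u-im["cx"])/im["fx"]*Z,(v-im["cy"])/im["fy"]*Z,Z],-1)
    W=P@im["pose"][:3,:3].T+im["pose"][:3,3];W[Z<=0]=np.nan;return W
def proj(im,p):
    c=im["pose"][:3,:3].T@(np.array(p)-im["pose"][:3,3]);return c[0]/c[2]*im["fx"]+im["cx"],c[1]/c[2]*im["fy"]+im["cy"]
E
python3 - <<'E'
from h import *
t=pickle.load(open("top0.pkl","rb"));s=pickle.load(open("side0.pkl","rb"))
a=cv2.resize(t["color"][195:325,140:270],None,fx=4,fy=4,interpolation=cv2.INTER_CUBIC)
cv2.imwrite("pics/c0.png",a[:,:,::-1])
for n,im in(("top",t),("side",s)):
    hsv=cv2.cvtColor(im["color"],cv2.COLOR_RGB2HSV)
    W=cloud(im)
    for nm,lo,hi in(("yellow",(24,150,120),(34,255,255)),("blue",(108,150,60),(118,255,255))):
        m=cv2.inRange(hsv,lo,hi)
        N,L,S,C=cv2.connectedComponentsWithStats(m)
        for i in range(1,N):
            if S[i,4]>60: print(n,nm,S[i],C[i].round(1),np.nanmedian(W[L==i],0).round(1))
    g=cv2.medianBlur(im["color"],3)
# plate
W=cloud(t)
m=(abs(W[...,2]-15)<6)&(t["color"].min(-1)>120)
N,L,S,C=cv2.connectedComponentsWithStats(m.astype(np.uint8))
for i in range(1,N):
    if S[i,4]>300:print("plate",S[i],C[i],ray(t,*C[i],15))
for h in (0,15):pass
E
```

```text
top yellow [413 218  27  25 262] [426.2 230.1] [ 467.3 -530.1   29.8]
top yellow [ 194  220   49   32 1180] [216.7 235. ] [484.6  11.8  61. ]
top yellow [ 15 249  36  45 344] [ 33.2 272. ] [422.5 492.3   8.2]
top yellow [152 278  40  40 715] [172.4 296.2] [343.7 135.9   3.4]
top yellow [371 359  17  20 124] [379.1 368.9] [ 134.4 -369.7   21.6]
top blue [ 406    0   89   93 1268] [442.8  48.7] [1346.3 -900.1 -455.5]
top blue [426  81  15  21  71] [432.1  91.5] [1250.4 -921.9 -681.1]
top blue [189 222   3  34  89] [189.9 237.9] [478.4  73.1  78.9]
top blue [  0 330  17  90 880] [  6.7 377.2] [179.  534.6   5.5]
side yellow [309 171  18   8  64] [317.5 175.8] [ 460.7 -506.2   29.7]
side yellow [410 209  24  14  75] [421.6 216. ] [ 140.  -362.4   19.4]
side yellow [  4 277  71   6 232] [ 36.8 279.6] [1890.5 -466.8 -748.7]
side yellow [312 350  23  20  99] [322.9 359.3] [320.2 164.9   5.6]
side blue [  95  161   93   87 5236] [143.2 206.8] [1448.1 -857.1 -467.5]
side blue [ 229  255   67   59 1392] [259.9 291.3] [465.6  77.6  45.2]
plate [ 335  210   50   49 1882] [359.43995749 234.01487779] [ 471.5109734  -359.13795923   15.        ]
plate [ 186  388   89   32 1893] [230.93079768 402.96988906] [79.86702332 -5.38330791 15.        ]
```

View pics/c0.png

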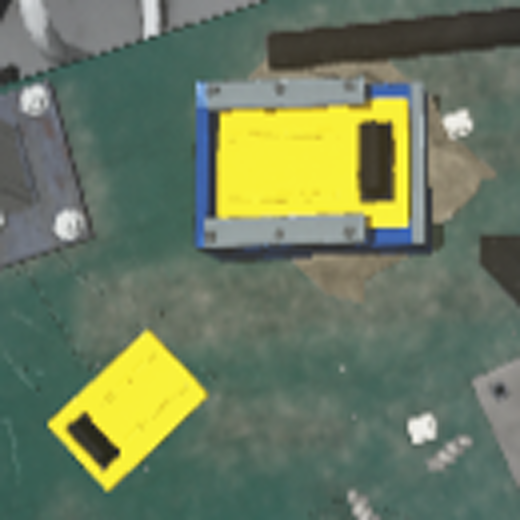

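The crop confirms it: the larger yellow lid is in the box, with its handle at full-image pixel (234,235). The loose plate at (172,297) is the smaller copy. Next I'll measure the box axes, the handle, the bare bench and the bystanders.

```bash
python3 - <<'E'
from h import *
t=pickle.load(open("top0.pkl","rb"));s=pickle.load(open("side0.pkl","rb"))
for n,im,b in(("top",t,(185,255,200,270)),("side",s,(220,305,235,320))):
    W=cloud(im);hsv=cv2.cvtColor(im["color"],cv2.COLOR_RGB2HSV)
    sub=np.zeros(W.shape[:2],bool);sub[b[2]:b[3],b[0]:b[1]]=1
    y=(cv2.inRange(hsv,(22,130,100),(35,255,255))>0)&sub
    if y.sum():
        c=cv2.findContours(y.astype(np.uint8),0,1)[0];c=max(c,key=cv2.contourArea)[:,0]
        p=np.array([ray(im,*q,61) for q in c])
        r=cv2.minAreaRect(p[:,:2].astype(np.float32));print(n,"lid vis rect",r,"pc",cv2.boxPoints(r).round(1).tolist())
    top=sub&(abs(W[...,2]-79)<5)
    r=cv2.minAreaRect(W[top][:,:2].astype(np.float32));print(n,"rail+wall top",r,top.sum(),cv2.boxPoints(r).round(1).tolist())
    hd=sub&(abs(W[...,2]-89)<5)&(im["color"].max(-1)<80)
    if hd.sum()>5:
        q=W[hd];r=cv2.minAreaRect(q[:,:2].astype(np.float32));print(n,"handle",r,hd.sum(),np.median(q,0))
    dk=sub&(im["color"].max(-1)<70);
# handle by dark px in top inside lid
im=t;d=np.zeros((420,560),np.uint8);d[222:248,226:244]=(t["color"][222:248,226:244].max(-1)<70)
c=max(cv2.findContours(d,0,1)[0],key=cv2.contourArea)[:,0];p=np.array([ray(t,*q,89) for q in c]);print("handle top px",c.min(0),c.max(0),cv2.minAreaRect(p[:,:2].astype(np.float32)))
W=cloud(t)
# height map of region for lid
for x in range(400,580,15):
    print(x,[int(np.nan_to_num(W[int(round(v)),int(round(u)),2])) for u,v in(proj(t,(x,y,0)) for y in range(-60,-300,-15))])
for y in(0,-100,-200,-300): print(y,[(x,) for x in range(520,640,5) if W[tuple(int(round(k)) for k in proj(t,(x,y,10))[::-1])][2]>15])
o=R.from_rotvec([-1.56430741,0.18610324,-0.18578954]).as_matrix();print(o.round(3))
E
```

```text
top lid vis rect ((482.2877197265625, 6.794986724853516), (121.3720932006836, 79.72886657714844), 87.49706268310547) pc [[439.79998779296875, -52.099998474121094], [519.5, -55.599998474121094], [524.7999877929688, 65.69999694824219], [445.1000061035156, 69.19999694824219]]
top rail+wall top ((481.8782958984375, 18.60055923461914), (114.8533935546875, 104.51209259033203), 88.91200256347656) 712 [[428.5, -37.79999923706055], [533.0, -39.79999923706055], [535.2000122070312, 75.0], [430.70001220703125, 77.0]]
top handle ((479.2055358886719, -31.86138343811035), (10.559261322021484, 39.64451599121094), 87.8425064086914) 73 [476.90531069 -32.41540736  88.8928111 ]
side lid vis rect ((487.5256652832031, -1.2555580139160156), (99.8551254272461, 64.8954086303711), 87.97480773925781) pc [[453.29998779296875, -50.0], [518.2000122070312, -52.29999923706055], [521.7000122070312, 47.5], [456.8999938964844, 49.79999923706055]]
side rail+wall top ((481.4626159667969, 25.492935180664062), (109.11249542236328, 104.35950469970703), 88.71516418457031) 890 [[428.1000061035156, -27.899999618530273], [532.
[... 738 characters left out ...]
0, -1, -1, -2, 0]
490 [44, 11, 8, 0, -1, -1, 0, -1, 0, -3, 2, 1, 0, 9, 0, 0]
505 [39, 2, 0, 0, 2, 0, 0, 2, 0, 1, 0, 0, -1, 3, 2, 3]
520 [34, 1, 0, 1, 2, 0, -1, -2, 7, -1, 2, 3, 0, 0, 0, -3]
535 [60, -1, -5, 0, 0, 0, 0, 0, 1, 0, 1, 1, -4, -2, -4, 0]
550 [0, 0, -1, 1, 0, -2, 2, 0, 0, 4, 0, 0, -1, 0, -1, -2]
565 [21, 18, 17, 13, 0, 10, -2, 0, 0, 0, 1, 0, 4, 0, 0, -2]
0 [(520,), (525,), (530,), (535,), (540,), (545,), (555,), (560,), (565,), (570,), (575,), (580,)]
-100 [(565,), (570,), (575,), (580,), (585,), (625,), (630,), (635,)]
-200 [(570,), (575,), (580,), (585,), (590,)]
-300 [(575,), (580,), (585,), (590,), (595,)]
[[ 0.972 -0.     0.235]
 [-0.235 -0.001  0.972]
 [-0.    -1.    -0.002]]
```

```bash
python3 - <<'E'
from h import *
t=pickle.load(open("top0.pkl","rb"));s=pickle.load(open("side0.pkl","rb"))
a=cv2.resize(t["color"][190:290,235:400],None,fx=4.8,fy=4.8,interpolation=cv2.INTER_CUBIC)
cv2.imwrite("pics/c1.png",a[:,:,::-1])
for im in(t,s):
    W=cloud(im).reshape(-1,3)
    W=W[np.isfinite(W[:,0])]
    r=W[(W[:,2]>200)&(W[:,0]>300)&(W[:,0]<600)&(W[:,1]>60)&(W[:,1]<500)]
    for z in range(200,900,100):
        q=r[(r[:,2]>z)&(r[:,2]<z+100)]
        if len(q):print("rod z",z,len(q),np.percentile(q[:,:2],[2,98],axis=0).round(0).tolist())
    print("grid maxz")
    for x in range(0,600,50):
        print(x,[int(np.max(k,initial=-1)) for k in (W[(abs(W[:,0]-x)<25)&(abs(W[:,1]-y)<25)][:,2] for y in range(700,-400,-50))])
W=cloud(t)
m=((W[...,2]>5)&(W[...,0]>440)&(W[...,0]<570)&(W[...,1]<-70)&(W[...,1]>-300)).astype(np.uint8)
N,L,S,C=cv2.connectedComponentsWithStats(m)
for i in range(1,N):
    if S[i,4]>3:
        q=W[L==i];print(S[i,4],C[i].round(),q.min(0).round(),q.max(0).round())
E
```

```text
rod z 200 429 [[479.0, 217.0], [510.0, 240.0]]
rod z 300 624 [[479.0, 217.0], [509.0, 241.0]]
rod z 400 974 [[479.0, 217.0], [509.0, 241.0]]
rod z 500 624 [[479.0, 217.0], [509.0, 239.0]]
grid maxz
0 [-1, -1, -1, -1, -1, -1, -1, -1, -1, -1, -1, -1, -1, -1, -1, -1, -1, -1, -1, 2, 2, 3]
50 [-1, -1, -1, -1, 1, 2, 2, 4, 3, 3, 4, 4, 16, 90, 119, 101, 16, 11, 101, 6, 4, 4]
100 [-1, -1, -1, 17, -1, 113, 4, 4, 3, 14, 13, 8, 16, 16, 16, 16, 16, 29, 106, 6, 5, 24]
150 [-1, -1, -1, 20, 109, 111, 4, 3, 4, 16, 13, 5, 8, 5, 8, 12, 4, 73, 96, 31, 32, 26]
200 [-1, -1, -1, 18, 110, 4, 4, 5, 16, 15, 6, 4, 6, 5, 4, 7, 13, 70, 67, 31, 36, 5]
250 [-1, -1, -1, 49, 79, 5, 11, 4, 17, 16, 5, 5, 5, 6, 12, 6, 29, 184, 38, 31, 32, 8]
300 [-1, -1, 0, 60, 67, 5, 11, 9, 14, 5, 7, 27, 7, 5, 9, 16, 131, 179, 188, 150, 26, 9]
350 [-1, -1, 1, 4, 4, 9, 4, 15, 13, 5, 7, 24, 8, 6, 4, 5, 36, 37, 183, 132, 6, 5]
400 [-1, -1, 4, 4, 12, 12, 4, 17, 17, 12, 6, 7, 7, 5, 16, 13, 25, 27, 36, 36, 14, 19]
450 [-1, -1, 5, 10, 18, 5, 5, 16, 18, 85, 86, 25, 81, 82, 83, 93, 24, 30, 26, 27, 19, 20]
500 [-1, -1, -1, 11, 9, 5, 4, 4, 14, 5
[... 1151 characters left out ...]
 -1, -1, -1, -1, -1, -1, 19, 85, 84, 24, 81, 82, 89, 91, 22, 28, 26, 25, 19, 18]
500 [-1, -1, -1, -1, -1, -1, -1, 2, 25, 568, 567, 3, 82, 81, 81, 90, -1, 14, 17, 15, 20, 19]
550 [-1, -1, -1, -1, -1, -1, -1, 1, 21, 82, 83, 2, 79, 81, 82, 80, 29, 29, 28, 28, 29, 22]
222 [276. 204.] [ 560. -264.    8.] [570. -70.  33.]
7 [325. 200.] [ 569. -285.   13.] [ 570. -268.   20.]
28 [292. 220.] [ 512. -193.    5.] [ 531. -177.   17.]
154 [254. 235.] [ 462. -104.    5.] [520. -70.  15.]
46 [336. 236.] [ 446. -300.    6.] [ 500. -294.   19.]
28 [318. 233.] [ 475. -260.    5.] [ 490. -246.   17.]
143 [305. 244.] [ 440. -239.    5.] [ 475. -193.   27.]
76 [283. 248.] [ 440. -174.    5.] [ 459. -137.   30.]
```

View pics/c1.png

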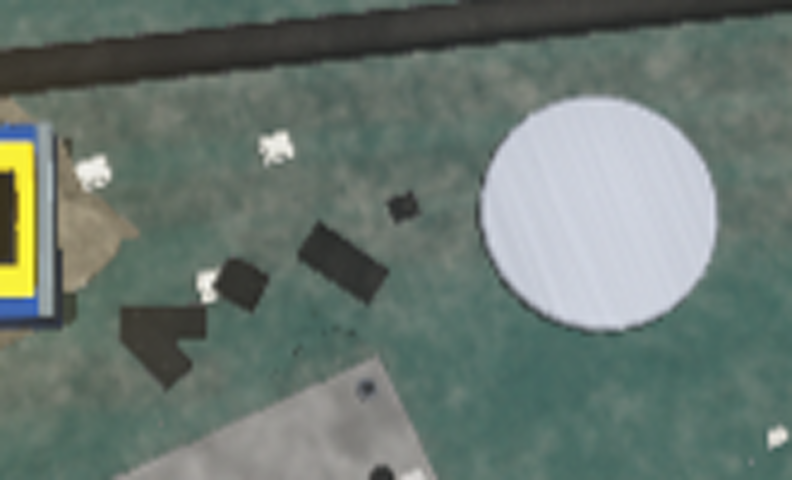

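```bash
python3 - <<'E'
from h import *
t=pickle.load(open("top0.pkl","rb"));s=pickle.load(open("side0.pkl","rb"))
res=2.0;x0,y0=250,-330;H=int(330/res);Wd=int(560/res)
occ=np.zeros((H,Wd),np.uint8);lo=np.full((H,Wd),99.)
im=t;W=cloud(im);Z=cv2.medianBlur(np.nan_to_num(W[...,2]).astype(np.float32),3)
# resample heights on bench grid via top view (rays to z=0; tall things shift little)
X,Y=np.meshgrid(np.arange(H)*res+x0,np.arange(Wd)*res+y0,indexing="ij")
P=np.stack([X,Y,0*X],-1);c=(P-im["pose"][:3,3])@im["pose"][:3,:3]
u=(c[...,0]/c[...,2]*im["fx"]+im["cx"]).astype(np.float32);v=(c[...,1]/c[...,2]*im["fy"]+im["cy"]).astype(np.float32)
hm=cv2.remap(Z,u,v,1);occ=(hm>6).astype(np.uint8);occ=cv2.morphologyEx(occ,cv2.MORPH_OPEN,np.ones((3,3),np.uint8))
rgb=cv2.remap(im["color"],u,v,1)
best=[]
for a in range(0,180,5):
    for mg in(0,2,4,6,8,10,14):
        k=np.zeros((75,75),np.uint8);cv2.fillPoly(k,[np.int32(cv2.boxPoints(((37,37),((120+2*mg)/res,(82+2*mg)/res),a)).round())],1)
        # row index=x,col=y
        hit=cv2.filter2D(occ.astype(np.float32),-1,k.astype(np.float32),borderType=cv2.BORDER_CONSTANT)
        ok=np.argwhere(hit<0.5); ok=[q for q in ok if 40<q[0]<H-40 and 40<q[1]<Wd-40]
        if ok:
            ok=np.array(ok);pos=ok*res+[x0,y0];best.append((mg,a,len(ok),pos.min(0).tolist(),pos.max(0).tolist()))
best.sort(reverse=True)
for b in best[:20]:print(b)
print("-- front only")
v_=rgb.copy();v_[occ>0]=(v_[occ>0]//2+np.array([128,0,0],np.uint8))
v_=cv2.resize(v_[::-1,::-1],None,fx=2.8,fy=2.8);cv2.imwrite("pics/map.png",v_[:,:,::-1])
E
```

```text
(14, 175, 114, [332.0, 34.0], [346.0, 80.0])
(14, 170, 58, [332.0, 34.0], [344.0, 80.0])
(14, 165, 47, [332.0, 34.0], [354.0, 84.0])
(14, 160, 100, [332.0, 58.0], [356.0, 88.0])
(14, 155, 125, [332.0, 54.0], [356.0, 90.0])
(14, 150, 158, [332.0, 48.0], [356.0, 90.0])
(14, 145, 161, [332.0, 46.0], [356.0, 90.0])
(14, 140, 175, [332.0, 42.0], [358.0, 90.0])
(14, 135, 168, [332.0, 40.0], [356.0, 84.0])
(14, 130, 192, [332.0, 34.0], [358.0, 84.0])
(14, 125, 184, [332.0, 32.0], [358.0, 80.0])
(14, 120, 196, [332.0, 28.0], [358.0, 78.0])
(14, 115, 182, [332.0, 30.0], [356.0, 78.0])
(14, 110, 186, [332.0, 32.0], [352.0, 84.0])
(14, 105, 139, [332.0, 38.0], [348.0, 88.0])
(14, 100, 107, [332.0, 44.0], [350.0, 90.0])
(14, 95, 124, [332.0, 48.0], [358.0, 92.0])
(14, 90, 155, [332.0, 62.0], [356.0, 96.0])
(14, 85, 202, [332.0, 60.0], [356.0, 98.0])
(14, 80, 237, [332.0, 60.0], [358.0, 102.0])
-- front only
```

View pics/map.png

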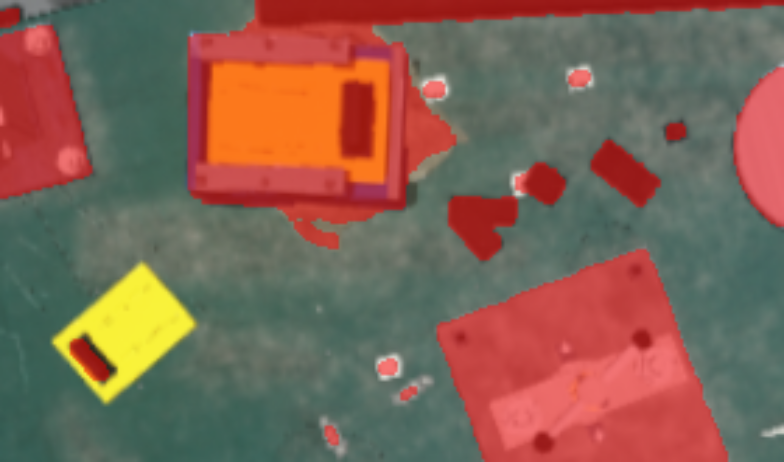

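```bash
python3 - <<'E'
from h import *
t=pickle.load(open("top0.pkl","rb"))
res=1.0;x0,y0=280,-330;H=int(320/res);Wd=int(560/res)
im=t;W=cloud(im);Z=cv2.medianBlur(np.nan_to_num(W[...,2]).astype(np.float32),3)
X,Y=np.meshgrid(np.arange(H)*res+x0,np.arange(Wd)*res+y0,indexing="ij")
P=np.stack([X,Y,0*X],-1);c=(P-im["pose"][:3,3])@im["pose"][:3,:3]
u=(c[...,0]/c[...,2]*im["fx"]+im["cx"]).astype(np.float32);v=(c[...,1]/c[...,2]*im["fy"]+im["cy"]).astype(np.float32)
hm=cv2.remap(Z,u,v,1);occ=(hm>6).astype(np.uint8);occ=cv2.morphologyEx(occ,cv2.MORPH_OPEN,np.ones((5,5),np.uint8))
f,n=[],[]
for a in range(0,180,5):
    for mg in(0,2,4,6,8,10,12):
        k=np.zeros((151,151),np.float32);b=cv2.boxPoints(((75,75),(120+2*mg,82+2*mg),a));cv2.fillPoly(k,[np.int32(b.round())],1)
        hit=cv2.filter2D(occ.astype(np.float32),-1,k,borderType=cv2.BORDER_CONSTANT)
        ok=np.argwhere(hit<0.5)
        ok=ok[(ok[:,0]>20)&(ok[:,0]<H-60)&(ok[:,1]>60)&(ok[:,1]<Wd-60)]+[x0,y0]
        # cv2 angle in (col=y,row=x): lid long axis at a from +y toward +x
        q=ok[(ok[:,1]<-80)&(ok[:,0]>440)]
        if len(q):f.append((mg,a,len(q),q.mean(0).round().tolist()))
        q=ok[(ok[:,1]>-20)&(ok[:,0]>340)&(ok[:,1]<90)]
        if len(q) and (a<=15 or a>=165):n.append((mg,a,len(q),q.min(0).tolist(),q.max(0).tolist()))
f.sort(reverse=True);n.sort(reverse=True)
print(*f[:10],sep="\n");print(*n[:12],sep="\n")
E
```

```text
(12, 175, 157, [341, 33], [351, 81])
(12, 170, 91, [341, 70], [356, 84])
(12, 165, 167, [341, 71], [360, 88])
(12, 15, 1188, [341, 24], [375, 89])
(12, 10, 879, [341, 26], [370, 89])
(12, 5, 558, [341, 28], [355, 75])
(12, 0, 370, [341, 31], [352, 78])
(10, 175, 328, [341, 31], [364, 84])
(10, 170, 254, [341, 63], [366, 88])
(10, 165, 320, [341, 66], [363, 89])
(10, 15, 1456, [341, 21], [378, 89])
(10, 10, 1070, [341, 24], [372, 89])
```

There is no debris-free 120x82 mm rectangle right in front of the box; bits 15-30 mm high lie there. The bare bench beside the box at about (360,75) is clear with at least 10 mm of margin, so the lid goes there. I'll swing in on the robot's side of the rod at (495,235).

```bash
cat >> h.py <<'E'
def rel(wps,pose=None):
    """wps: (x,y,z,angle of tool z axis in deg in world xy); prints shift cm/turn relative to current pose"""
    from workcell import ctrl
    o=ctrl.get_obs()
    p=np.array(o["ee_pos"]) if pose is None else np.array(pose[:3]);M=R.from_rotvec(o["orientation"]).as_matrix()
    za=np.degrees(np.arctan2(M[1,2],M[0,2]));print("t",o["t"].__round__(2),"p",o["ee_pos"].round(1),"zang",za.round(2),"tilt",M[:,1].round(3),"F",o["ft_force"].round(1),"w",o["width"].round(1),"q",o["qpos"].round(2))
    for w in wps:
        a=np.radians(w[3]);T=np.array([[np.sin(a),0,np.cos(a)],[-np.cos(a),0,np.sin(a)],[0,-1,0]])
        print(w,((M.T@(np.array(w[:3])-p))/10).round(2).tolist(),R.from_matrix(M.T@T).as_rotvec().round(3).tolist())
E
python3 -c "
from h import *
rel([(330,330,222,76),(370,150,222,88.5),(410,20,222,88.5),(478,-31,150,88.5)])"
```

```text
Traceback (most recent call last):
  File "h.py", line 17, in rel
    za=np.degrees(np.arctan2(M[1,2],M[0,2]));print("t",o["t"].__round__(2),"p",o["ee_pos"].round(1),"zang",za.round(2),"tilt",M[:,1].round(3),"F",o["ft_force"].round(1),"w",o["width"].round(1),"q",o["qpos"].round(2))
                                                                                                                                                                             ^^^^^^^^^^^^^^^^
AttributeError: 'float' object has no attribute 'round'
```

```bash
sed -i 's/o\["width"\].round(1)/round(float(o["width"]),1)/' h.py
python3 -c "
from h import *
rel([(330,330,222,76),(370,150,222,88.5),(410,20,222,88.5),(478,-31,150,88.5)])"
```

```text
t 0.1 p [146.5 607.1 222. ] zang 76.43 tilt [-0.    -0.001 -1.   ] F [ 1.  -0.3  0.4] w 88.1 q [ 1.31  0.42  1.63  0.    1.09 -0.02]
(330, 330, 222, 76) [24.34, 0.03, -22.63] [0.001, 0.008, -0.0]
(370, 150, 222, 88.5) [32.45, 0.05, -39.19] [0.001, -0.211, -0.0]
(410, 20, 222, 88.5) [39.39, 0.07, -50.89] [0.001, -0.211, -0.0]
(478, -31, 150, 88.5) [47.2, 7.27, -54.24] [0.001, -0.211, -0.0]
```

```bash
python3 -m jog '[[1,[3.5,0,-3.2],[0,0,0]],[1,[7,0,-6.4],[0,0,0]],[1,[10.5,0,-9.6],[0,0,0]],[1,[14,0,-12.8],[0,0,0]],[1,[17.5,0,-16],[0,0,0]],[1,[21,0,-19.3],[0,0,0]],[1,[24.3,0,-22.6],[0,0,0]],[1,[24.3,0,-22.6],[0,0,0]]]'
python3 -c "
from h import *
rel([(370,150,222,88.5),(410,20,222,88.5),(478,-31,150,88.5)])"
```

```text
t: 0.9
ee_pos: [331.4, 326.8, 222.4]
orientation: [-1.564, 0.19, -0.19]
ft_force: [-1.0, 1.3, 1.1]
width: 87.9
t 0.9 p [331.4 326.8 222.4] zang 76.15 tilt [-0.    -0.002 -1.   ] F [-1.   1.3  1.1] w 87.9 q [ 0.75  0.19  1.97 -0.    0.98 -0.57]
(370, 150, 222, 88.5) [7.98, 0.07, -16.24] [0.002, -0.216, -0.0]
(410, 20, 222, 88.5) [14.98, 0.09, -27.9] [0.002, -0.216, -0.0]
(478, -31, 150, 88.5) [22.8, 7.3, -31.21] [0.002, -0.216, -0.0]
```

```bash
python3 -m jog '[[1,[2,0,-4],[0,-0.1,0]],[0.8,[4,0,-8],[0,-0.216,0]],[0.6,[6,0,-12],[0,-0.216,0]],[0.5,[8,0,-16.2],[0,-0.216,0]],[0.5,[10.3,0,-20],[0,-0.216,0]],[0.5,[12.6,0,-24],[0,-0.216,0]],[0.5,[15,0,-27.9],[0,-0.216,0]],[0.5,[18.8,3,-29.6],[0,-0.216,0]]]'
python3 -m jog '[[0.5,[0,0,0],[0,0,0]]]'
python3 -c "
from h import *
rel([(478,-31,120,88.5)])"
```

```text
t: 1.7
ee_pos: [443.9, -2.4, 195.8]
orientation: [-1.571, 0.013, -0.022]
ft_force: [1.1, 1.3, -0.2]
width: 43.9
t: 1.8
ee_pos: [443.8, -2.4, 190.4]
orientation: [-1.571, 0.022, -0.016]
ft_force: [-0.9, 0.8, 0.2]
width: 43.8
t 1.8 p [443.8  -2.4 190.4] zang 88.61 tilt [-0.003 -0.    -1.   ] F [-0.9  0.8  0.2] w 43.8 q [-0.03  0.21  2.04 -0.    0.9  -1.58]
(478, -31, 120, 88.5) [3.51, 7.03, -2.77] [0.0, 0.002, -0.003]
```

```bash
python3 -m jog '[[0.5,[1.8,3.5,-1.4],[0,0,0]],[0.5,[3.5,7,-2.8],[0,0,0]],[0.5,[3.5,7,-2.8],[0,0,0]],[0.5,[3.5,7,-2.8],[0,0,0]]]'
python3 - <<'E'
from h import *
from workcell import ctrl
rel([(478,-31,64,88.5)])
for n in("side","top"):
    im=ctrl.get_image(n);pickle.dump(im,open(f"{n}1.pkl","wb"))
    c=im["color"][220:320,210:310] if n=="side" else im["color"][190:290,170:300]
    cv2.imwrite(f"pics/{n}1.png",cv2.resize(c,None,fx=5,fy=5,interpolation=2)[:,:,::-1])
E
```

```text
t: 2.2
ee_pos: [475.7, -28.2, 123.2]
orientation: [-1.57, 0.019, -0.014]
ft_force: [-0.7, 0.1, -0.7]
width: 44.1
t 2.2 p [475.7 -28.2 123.2] zang 88.81 tilt [-0.003  0.    -1.   ] F [-0.7  0.1 -0.7] w 44.1 q [-0.08  0.36  2.02  0.    0.76 -1.63]
(478, -31, 64, 88.5) [0.25, 5.92, -0.28] [-0.0, 0.005, -0.003]
```

View pics/side1.png

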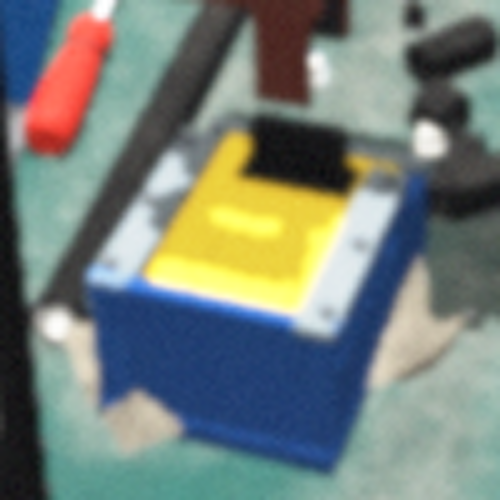

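View pics/top1.png

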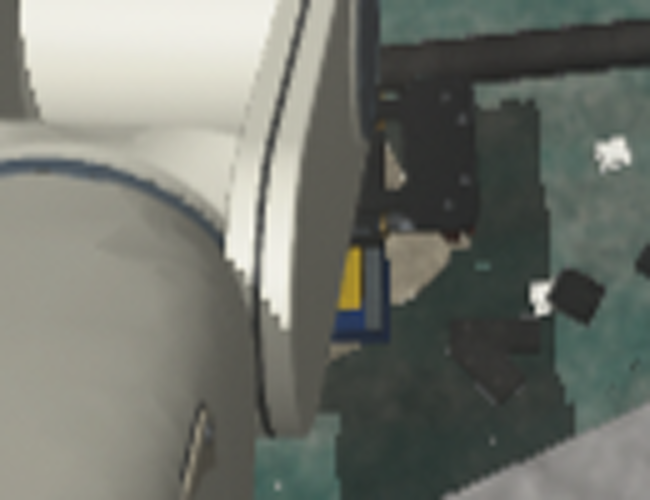

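```bash
python3 - <<'E'
from h import *
s=pickle.load(open("side1.pkl","rb"))
for p in((475.7,-6,123),(475.7,-50,123),(478,-31,89),(475.7,4,130)):
    u,v=proj(s,p);print(p,((u-210)*5,(v-220)*5))
c=s["color"][235:262,250:285].max(-1);m=(c<45).astype(np.uint8)
k=max(cv2.findContours(m,0,1)[0],key=cv2.contourArea)[:,0]+[250,235]
print(k.min(0),k.max(0))
# near top edge of handle: +y face, z=89
for u,v in((k[:,0].min(),k[:,1].min()),(k[:,0].max(),k[:,1].min()+2)):print(ray(s,u,v,89))
E
```

```text
(475.7, -6, 123) (np.float64(284.73731990374176), np.float64(93.3316078271099))
(475.7, -50, 123) (np.float64(315.40912057206384), np.float64(35.89071128154771))
(478, -31, 89) (np.float64(298.0394981154362), np.float64(123.34835887172886))
(475.7, 4, 130) (np.float64(277.12232537135236), np.float64(93.28130856656401))
[260 244] [279 257]
[498.80975384 -27.38070386  89.        ]
[457.09289256 -32.19753561  89.        ]
```

The near fingertip shows at side-crop (285,95), as projected. The handle sits at crop (300,155), matching (478,-31), so I'll go down and grip it.

```bash
python3 -m jog '[[0.5,[0.2,2,-0.1],[0,0,0]],[0.5,[0.2,4,-0.1],[0,0,0]],[0.5,[0.2,5.5,-0.1],[0,0,0]],[0.5,[0.2,5.6,-0.1],[0,0,0]],[0.5,[0.2,5.6,-0.1],[0,0,0]]]'
python3 -c "
from h import *
rel([(478,-31,64,88.5)])"
```

```text
t: 2.8
ee_pos: [479.0, -29.6, 68.9]
orientation: [-1.571, 0.015, -0.017]
ft_force: [0.1, 0.3, -0.5]
width: 43.9
t 2.8 p [479.  -29.6  68.9] zang 88.85 tilt [ 0.002 -0.    -1.   ] F [ 0.1  0.3 -0.5] w 43.9 q [-0.09  0.47  2.04  0.    0.63 -1.64]
(478, -31, 64, 88.5) [-0.1, 0.49, -0.14] [0.0, 0.006, 0.002]
```

```bash
python3 -m jog '[[0.5,[0,0.35,-0.1],[0,0,0]],[0.5,[0,0.35,-0.1],[0,0,0]],[0,[0,0.35,-0.1],[0,0,0]],[0,[0,0.35,-0.1],[0,0,0]],[0,[0,0.35,-0.1],[0,0,0]],[0,[0,0.35,-0.1],[0,0,0]],[0,[0,0.35,-0.1],[0,0,0]],[0,[0,0.35,-0.1],[0,0,0]]]'
python3 -c "
from h import *
rel([(478,-31,64,88.5)])"
```

```text
t: 3.6
ee_pos: [478.7, -31.2, 64.0]
orientation: [-1.571, 0.016, -0.016]
ft_force: [0.1, -0.2, 0.6]
width: 11.6
t 3.6 p [478.7 -31.2  64. ] zang 88.81 tilt [ 0. -0. -1.] F [ 0.1 -0.2  0.6] w 11.6 q [-0.09  0.48  2.04 -0.    0.62 -1.64]
(478, -31, 64, 88.5) [-0.07, -0.0, 0.01] [0.0, 0.005, 0.0]
```

```bash
python3 -m jog '[[0,[0,-0.3,0],[0,0,0]],[0,[0,-0.6,0],[0,0,0]],[0,[0,-0.85,0],[0,0,0]],[0,[0,-0.85,0],[0,0,0]],[0,[0,-0.85,0],[0,0,0]],[0,[0,-0.85,0],[0,0,0]]]'
python3 - <<'E'
from h import *
from workcell import ctrl
rel([])
im=ctrl.get_image("side");pickle.dump(im,open("side2.pkl","wb"))
cv2.imwrite("pics/side2.png",cv2.resize(im["color"][215:320,205:315],None,fx=5,fy=5,interpolation=2)[:,:,::-1])
E
```

```text
t: 4.2
ee_pos: [478.6, -31.1, 72.4]
orientation: [-1.571, 0.016, -0.016]
ft_force: [0.6, 0.1, -3.0]
width: 12.2
t 4.2 p [478.6 -31.1  72.4] zang 88.81 tilt [-0. -0. -1.] F [ 0.6  0.1 -3. ] w 12.2 q [-0.09  0.46  2.04 -0.    0.64 -1.64]
```

View pics/side2.png

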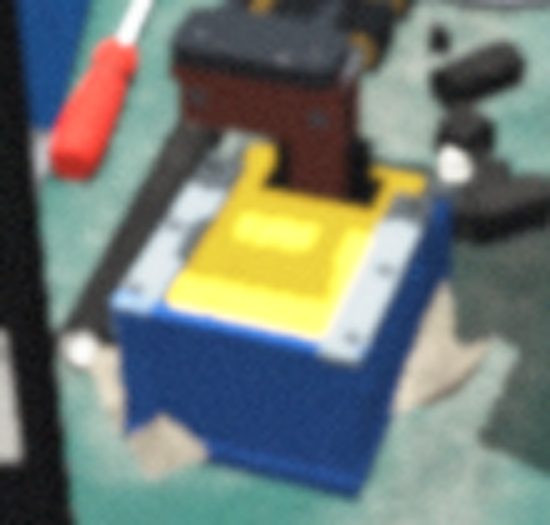

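The lid is up 8.4 mm in the fingers (crop (300,170)), with its yellow plate between the rails. Now I'll slide it out.

```bash
python3 -m jog '[[0,[0,0,-0.5],[0,0,0]],[0,[0,0,-1.2],[0,0,0]],[0,[0,0,-2],[0,0,0]],[0,[0,0,-3],[0,0,0]],[0,[0,0,-4],[0,0,0]],[0,[0,0,-4],[0,0,0]]]'
python3 -c "
from h import *
rel([])"
```

```text
t: 4.85
ee_pos: [477.9, -72.5, 72.5]
orientation: [-1.571, 0.017, -0.018]
ft_force: [0.3, -0.8, -2.8]
width: 11.7
t 4.85 p [477.9 -72.5  72.5] zang 88.71 tilt [ 0. -0. -1.] F [ 0.3 -0.8 -2.8] w 11.7 q [-0.18  0.47  2.03 -0.    0.65 -1.72]
```

Sliding freely at under 1 N. I'll continue to 120 mm in total, then lift.

```bash
python3 -m jog '[[0,[0,0,-1],[0,0,0]],[0,[0,0,-2.5],[0,0,0]],[0,[0,0,-4],[0,0,0]],[0,[0,0,-5.5],[0,0,0]],[0,[0,0,-7],[0,0,0]],[0,[0,0,-8.3],[0,0,0]],[0,[0,0,-8.3],[0,0,0]],[0,[0,0,-8.3],[0,0,0]]]'
python3 -m jog '[[0,[0,-2,0],[0,0,0]],[0,[0,-4,0],[0,0,0]],[0,[0,-7,0],[0,0,0]],[0,[0,-10,0],[0,0,0]],[0,[0,-10,0],[0,0,0]],[0,[0,-10,0],[0,0,0]]]'
python3 - <<'E'
from h import *
from workcell import ctrl
rel([(367,36,172,98.5),(367,36,30,98.5)])
im=ctrl.get_image("side")
cv2.imwrite("pics/side3.png",im["color"][:,:,::-1])
E
```

```text
t: 5.65
ee_pos: [475.9, -154.3, 72.4]
orientation: [-1.571, 0.017, -0.017]
ft_force: [-0.2, -0.0, -1.4]
width: 11.9
t: 6.25
ee_pos: [476.1, -153.6, 172.5]
orientation: [-1.571, 0.015, -0.017]
ft_force: [-0.9, 0.2, -1.9]
width: 11.8
t 6.25 p [ 476.1 -153.6  172.5] zang 88.85 tilt [ 0.001 -0.    -1.   ] F [-0.9  0.2 -1.9] w 11.8 q [-0.34  0.31  1.94  0.    0.89 -1.89]
(367, 36, 172, 98.5) [-11.29, 0.04, 18.73] [0.0, -0.169, 0.001]
(367, 36, 30, 98.5) [-11.3, 14.24, 18.74] [0.0, -0.169, 0.001]
```

View pics/side3.png

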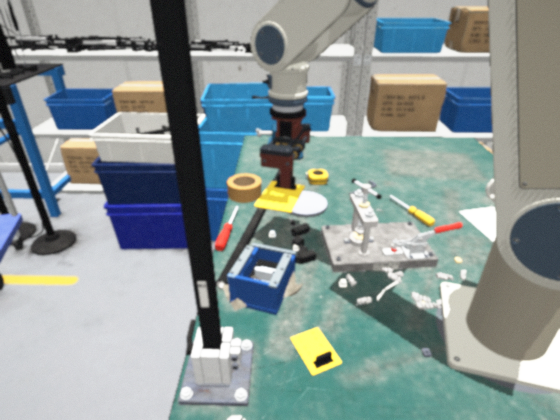

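```bash
python3 -m jog '[[0,[0,0,4],[0,0,0]],[0,[0,0,8],[0,0,0]],[0,[0,0,12],[0,-0.08,0]],[0,[-2,0,15.5],[0,-0.169,0]],[0,[-5,0,18.7],[0,-0.169,0]],[0,[-8,0,18.7],[0,-0.169,0]],[0,[-11.3,0,18.7],[0,-0.169,0]],[0,[-11.3,0,18.7],[0,-0.169,0]]]'
python3 -m jog '[[0,[0,3,0],[0,0,0]],[0,[0,6,0],[0,0,0]],[0,[0,9,0],[0,0,0]],[0,[0,11,0],[0,0,0]],[0,[0,11,0],[0,0,0]],[0,[0,11,0],[0,0,0]]]'
python3 - <<'E'
from h import *
from workcell import ctrl
rel([(367,36,9,98.5)])
im=ctrl.get_image("side");pickle.dump(im,open("side4.pkl","wb"))
cv2.imwrite("pics/side4.png",cv2.resize(im["color"][240:420,200:420],None,fx=3,fy=3,interpolation=2)[:,:,::-1])
E
```

```text
t: 7.1
ee_pos: [360.9, 35.5, 170.3]
orientation: [-1.567, -0.111, 0.124]
ft_force: [-0.6, 0.8, -2.5]
width: 12.0
t: 7.7
ee_pos: [366.7, 35.2, 61.9]
orientation: [-1.568, -0.115, 0.118]
ft_force: [-0.5, -0.0, -1.9]
width: 11.8
t 7.7 p [366.7  35.2  61.9] zang 98.48 tilt [-0.002 -0.    -1.   ] F [-0.5 -0.  -1.9] w 11.8 q [ 0.06  0.38  2.27 -0.    0.49 -1.66]
(367, 36, 9, 98.5) [0.05, 5.29, 0.08] [-0.0, -0.0, -0.002]
```

View pics/side4.png

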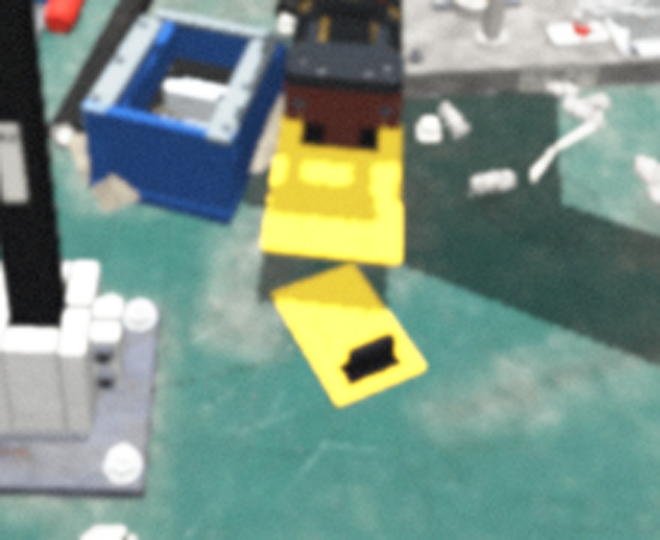

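The lid is level, but the look-alike (crop corner (355,265)) is only 3-5 mm high, so my 6 mm height threshold missed it. The planned spot would overlap it, so I'll redo the search with yellow counted as occupied.

```bash
python3 - <<'E'
from h import *
t=pickle.load(open("top0.pkl","rb"))
res=1.0;x0,y0=240,-330;H=360;Wd=620
im=t;W=cloud(im);Z=cv2.medianBlur(np.nan_to_num(W[...,2]).astype(np.float32),3)
hsv=cv2.cvtColor(im["color"],cv2.COLOR_RGB2HSV);yl=cv2.inRange(hsv,(22,120,90),(36,255,255))
Z[cv2.dilate(yl,np.ones((3,3),np.uint8))>0]=50
X,Y=np.meshgrid(np.arange(H)*res+x0,np.arange(Wd)*res+y0,indexing="ij")
P=np.stack([X,Y,0*X],-1);c=(P-im["pose"][:3,3])@im["pose"][:3,:3]
u=(c[...,0]/c[...,2]*im["fx"]+im["cx"]).astype(np.float32);v=(c[...,1]/c[...,2]*im["fy"]+im["cy"]).astype(np.float32)
hm=cv2.remap(Z,u,v,1);occ=(hm>6).astype(np.uint8);occ=cv2.morphologyEx(occ,cv2.MORPH_OPEN,np.ones((5,5),np.uint8))
n=[]
for a in range(0,180,5):
    for mg in(0,2,4,6,8,10,12):
        k=np.zeros((151,151),np.float32);b=cv2.boxPoints(((75,75),(120+2*mg,82+2*mg),a));cv2.fillPoly(k,[np.int32(b.round())],1)
        hit=cv2.filter2D(occ.astype(np.float32),-1,k,borderType=cv2.BORDER_CONSTANT)
        ok=np.argwhere(hit<0.5)
        ok=ok[(ok[:,0]>20)&(ok[:,0]<H-60)&(ok[:,1]>60)&(ok[:,1]<Wd-60)]+[x0,y0]
        aa=a if a<90 else a-180
        # tool z angle =90-aa ; handle at centre -40*(sin aa ,cos aa) in (x,y)
        h=ok-40*np.array([np.sin(np.radians(aa)),np.cos(np.radians(aa))])
        g=np.hypot(*h.T)>355
        if g.any():n.append((mg,90-aa,int(g.sum()),h[g].mean(0).round().tolist(),h[g].min(0).round().tolist(),h[g].max(0).round().tolist()))
        h=ok+40*np.array([np.sin(np.radians(aa)),np.cos(np.radians(aa))])
        g=np.hypot(*h.T)>355
        if g.any():n.append((mg,270-aa,int(g.sum()),h[g].mean(0).round().tolist(),h[g].min(0).round().tolist(),h[g].max(0).round().tolist()))
n.sort(reverse=True)
print(*n[:25],sep="\n")
occ2=cv2.cvtColor(occ*200,cv2.COLOR_GRAY2BGR);cv2.imwrite("pics/occ.png",cv2.resize(cv2.remap(im["color"],u,v,1)[::-1,::-1,::-1]//2+occ2[::-1,::-1]//2,None,fx=1.25,fy=1.25))
E
```

```text
(12, 220, 21, [303.0, 242.0], [292.0, 233.0], [317.0, 254.0])
(12, 215, 76, [306.0, 243.0], [294.0, 233.0], [320.0, 252.0])
(12, 210, 18, [306.0, 242.0], [296.0, 236.0], [318.0, 249.0])
(12, 160, 21, [364.0, 21.0], [355.0, 17.0], [374.0, 24.0])
(12, 155, 52, [363.0, 16.0], [355.0, 11.0], [372.0, 20.0])
(12, 150, 45, [361.0, 11.0], [355.0, 6.0], [368.0, 16.0])
(12, 145, 52, [359.0, 5.0], [356.0, 1.0], [364.0, 10.0])
(12, 140, 24, [357.0, 0.0], [356.0, -3.0], [360.0, 4.0])
(10, 225, 3, [290.0, 234.0], [289.0, 233.0], [290.0, 234.0])
(10, 220, 173, [305.0, 244.0], [292.0, 230.0], [321.0, 255.0])
(10, 215, 158, [306.0, 243.0], [294.0, 232.0], [323.0, 252.0])
(10, 210, 157, [307.0, 243.0], [296.0, 233.0], [323.0, 249.0])
(10, 205, 58, [307.0, 241.0], [297.0, 236.0], [319.0, 246.0])
(10, 165, 23, [366.0, 26.0], [355.0, 23.0], [377.0, 29.0])
(10, 160, 103, [365.0, 21.0], [355.0, 15.0], [377.0, 26.0])
(10, 155, 125, [364.0, 15.0], [354.0, 9.0], [374.0, 23.0])
(10, 150, 142, [362.0, 11.0], [355.0, 3.0], [371.0, 19.0])
(10, 145, 86, [360.0, 5.0], [355.0, -1.0], [365.0, 13.0])
(10, 140, 59, [358.0, 1.0], [356.0, -6.0], [362.0, 7.0])
(10, 135, 3, [355.0, -3.0], [355.0, -4.0], [355.0, -2.0])
(8, 230, 4, [288.0, 235.0], [287.0, 234.0], [290.0, 237.0])
(8, 225, 89, [301.0, 243.0], [289.0, 230.0], [316.0, 257.0])
(8, 220, 296, [305.0, 244.0], [292.0, 228.0], [324.0, 255.0])
(8, 215, 323, [307.0, 243.0], [294.0, 229.0], [327.0, 252.0])
(8, 210, 286, [308.0, 242.0], [296.0, 231.0], [328.0, 249.0])
```

View pics/occ.png

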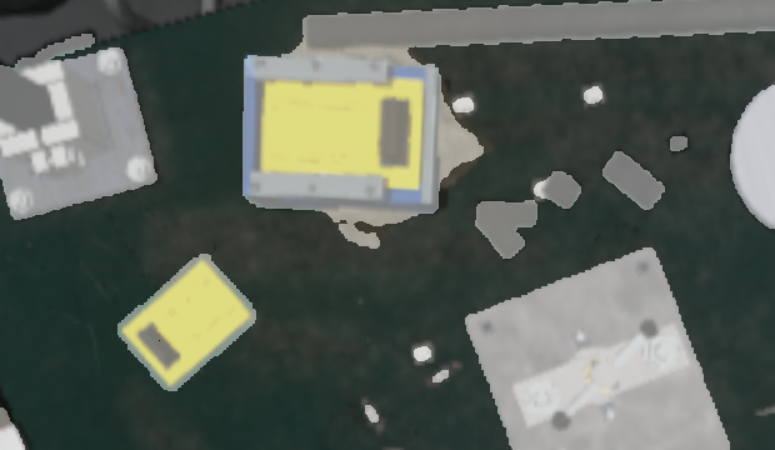

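```bash
python3 - <<'E'
from h import *
t=pickle.load(open("top0.pkl","rb"))
x0,y0=240,-330;H=360;Wd=620
im=t;W=cloud(im);Z=cv2.medianBlur(np.nan_to_num(W[...,2]).astype(np.float32),3)
hsv=cv2.cvtColor(im["color"],cv2.COLOR_RGB2HSV);yl=cv2.inRange(hsv,(22,120,90),(36,255,255))
Z[cv2.dilate(yl,np.ones((3,3),np.uint8))>0]=50
X,Y=np.meshgrid(np.arange(H)+x0,np.arange(Wd)+y0,indexing="ij")
P=np.stack([X,Y,0*X],-1);c=(P-im["pose"][:3,3])@im["pose"][:3,:3]
u=(c[...,0]/c[...,2]*im["fx"]+im["cx"]).astype(np.float32);v=(c[...,1]/c[...,2]*im["fy"]+im["cy"]).astype(np.float32)
occ=(cv2.remap(Z,u,v,1)>6).astype(np.uint8);occ=cv2.morphologyEx(occ,cv2.MORPH_OPEN,np.ones((5,5),np.uint8))
for za in list(range(20,145,5)):
  for mg in(12,10,8,6,4,2,0):
    aa=90-za
    k=np.zeros((151,151),np.float32);b=cv2.boxPoints(((75,75),(120+2*mg,82+2*mg),aa));cv2.fillPoly(k,[np.int32(b.round())],1)
    ok=np.argwhere(cv2.filter2D(occ.astype(np.float32),-1,k,borderType=cv2.BORDER_CONSTANT)<.5)
    ok=ok[(ok[:,0]>20)&(ok[:,0]<H-60)&(ok[:,1]>60)&(ok[:,1]<Wd-60)]+[x0,y0]
    h=ok-40*np.array([np.cos(np.radians(za)),np.sin(np.radians(za))]);h=h[(np.hypot(*h.T)>357)]
    if len(h):
        print(za,mg,len(h),h.mean(0).round().tolist(),h.min(0).round().tolist(),h.max(0).round().tolist());break
E
```

```text
85 2 1 [357.0, -20.0] [357.0, -20.0] [357.0, -20.0]
90 2 2 [357.0, -18.0] [357.0, -19.0] [357.0, -18.0]
95 0 11 [359.0, -17.0] [357.0, -19.0] [359.0, -15.0]
100 0 43 [362.0, -35.0] [358.0, -57.0] [366.0, -16.0]
105 0 100 [363.0, -35.0] [357.0, -54.0] [368.0, -18.0]
110 0 121 [363.0, -35.0] [357.0, -51.0] [370.0, -20.0]
115 0 74 [364.0, -35.0] [358.0, -46.0] [370.0, -23.0]
120 0 51 [364.0, -33.0] [357.0, -45.0] [371.0, -22.0]
125 0 73 [370.0, -37.0] [357.0, -61.0] [397.0, 196.0]
130 2 3 [358.0, -5.0] [358.0, -6.0] [358.0, -4.0]
135 8 4 [358.0, -2.0] [357.0, -3.0] [358.0, -1.0]
140 12 10 [358.0, -0.0] [358.0, -3.0] [360.0, 2.0]
```

```bash
python3 - <<'E'
from h import *
t=pickle.load(open("top0.pkl","rb"))
x0,y0=200,-330;H=400;Wd=880
im=t;W=cloud(im);Z=cv2.medianBlur(np.nan_to_num(W[...,2]).astype(np.float32),3)
hsv=cv2.cvtColor(im["color"],cv2.COLOR_RGB2HSV);yl=cv2.inRange(hsv,(22,120,90),(36,255,255))
Z[cv2.dilate(yl,np.ones((3,3),np.uint8))>0]=50
X,Y=np.meshgrid(np.arange(H)+x0,np.arange(Wd)+y0,indexing="ij")
P=np.stack([X,Y,0*X],-1);c=(P-im["pose"][:3,3])@im["pose"][:3,:3]
u=(c[...,0]/c[...,2]*im["fx"]+im["cx"]).astype(np.float32);v=(c[...,1]/c[...,2]*im["fy"]+im["cy"]).astype(np.float32)
occ=(cv2.remap(Z,u,v,1,borderValue=99)>6).astype(np.uint8);occ=cv2.morphologyEx(occ,cv2.MORPH_OPEN,np.ones((5,5),np.uint8))
for za in list(range(20,145,10)):
  for mg in(24,20,16,12,10,8):
    aa=90-za
    k=np.zeros((181,181),np.float32);b=cv2.boxPoints(((90,90),(120+2*mg,82+2*mg),aa));cv2.fillPoly(k,[np.int32(b.round())],1)
    ok=np.argwhere(cv2.filter2D(occ.astype(np.float32),-1,k,borderType=cv2.BORDER_CONSTANT)<.5)
    ok=ok[(ok[:,0]>20)&(ok[:,0]<H-60)&(ok[:,1]>60)&(ok[:,1]<Wd-60)]+[x0,y0]
    h=ok-40*np.array([np.cos(np.radians(za)),np.sin(np.radians(za))]);h=h[(np.hypot(*h.T)>370)&(h[:,1]>100)&(h[:,1]<500)]
    if len(h):
        print(za,mg,len(h),h.mean(0).round().tolist(),h.min(0).round().tolist(),h.max(0).round().tolist());break
occ2=cv2.cvtColor(occ*200,cv2.COLOR_GRAY2BGR);cv2.imwrite("pics/occ2.png",cv2.resize(cv2.remap(im["color"],u,v,1)[::-1,::-1,::-1]//2+occ2[::-1,::-1]//2,None,fx=.9,fy=.9))
E
```

```text
20 8 69 [336.0, 286.0] [287.0, 232.0] [438.0, 411.0]
30 10 36 [319.0, 265.0] [288.0, 231.0] [450.0, 422.0]
40 16 24 [455.0, 417.0] [452.0, 413.0] [457.0, 421.0]
50 16 35 [463.0, 403.0] [459.0, 398.0] [467.0, 408.0]
60 16 47 [477.0, 394.0] [473.0, 387.0] [482.0, 401.0]
70 12 6 [483.0, 385.0] [482.0, 384.0] [484.0, 386.0]
80 8 15 [311.0, 438.0] [309.0, 427.0] [313.0, 449.0]
130 8 15 [497.0, 386.0] [495.0, 383.0] [500.0, 389.0]
140 8 15 [504.0, 385.0] [501.0, 382.0] [508.0, 389.0]
```

View pics/occ2.png

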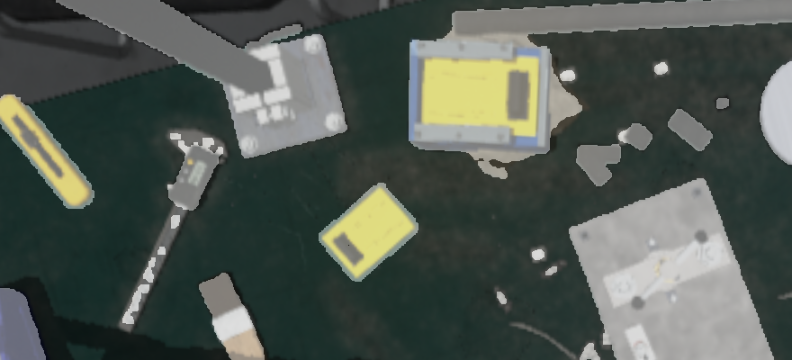

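```bash
python3 - <<'E'
from h import *
t=pickle.load(open("top0.pkl","rb"))
x0,y0=200,-330;H=400;Wd=880
im=t;W=cloud(im);Z=cv2.medianBlur(np.nan_to_num(W[...,2]).astype(np.float32),3)
hsv=cv2.cvtColor(im["color"],cv2.COLOR_RGB2HSV);yl=cv2.inRange(hsv,(22,120,90),(36,255,255))
Z[cv2.dilate(yl,np.ones((3,3),np.uint8))>0]=50
X,Y=np.meshgrid(np.arange(H)+x0,np.arange(Wd)+y0,indexing="ij")
P=np.stack([X,Y,0*X],-1);c=(P-im["pose"][:3,3])@im["pose"][:3,:3]
u=(c[...,0]/c[...,2]*im["fx"]+im["cx"]).astype(np.float32);v=(c[...,1]/c[...,2]*im["fy"]+im["cy"]).astype(np.float32)
occ=(cv2.remap(Z,u,v,1,borderValue=99)>6).astype(np.uint8);occ=cv2.morphologyEx(occ,cv2.MORPH_OPEN,np.ones((5,5),np.uint8))
for za in list(range(0,70,5)):
  for mg in(24,20,16,14,12,11,10,9,8,7,6,4):
    aa=90-za
    k=np.zeros((181,181),np.float32);b=cv2.boxPoints(((90,90),(120+2*mg,82+2*mg),aa));cv2.fillPoly(k,[np.int32(b.round())],1)
    ok=np.argwhere(cv2.filter2D(occ.astype(np.float32),-1,k,borderType=cv2.BORDER_CONSTANT)<.5)+[x0,y0]
    h=ok-40*np.array([np.cos(np.radians(za)),np.sin(np.radians(za))]);h=h[(np.hypot(*h.T)>365)&(h[:,1]>150)&(h[:,1]<340)]
    if len(h):
        m=h.mean(0)
        print(za,mg,len(h),m.round().tolist(),h.min(0).round().tolist(),h.max(0).round().tolist());break
za=30;hx=np.array([294,238]);
E
```

```text
0 7 4 [315.0, 244.0] [314.0, 244.0] [316.0, 245.0]
5 8 4 [315.0, 244.0] [313.0, 244.0] [317.0, 245.0]
10 9 3 [313.0, 243.0] [312.0, 243.0] [314.0, 243.0]
15 9 4 [305.0, 240.0] [303.0, 240.0] [306.0, 241.0]
20 9 15 [294.0, 236.0] [283.0, 231.0] [301.0, 238.0]
25 11 4 [288.0, 233.0] [285.0, 231.0] [292.0, 234.0]
30 11 5 [289.0, 232.0] [284.0, 229.0] [293.0, 234.0]
35 10 14 [293.0, 231.0] [286.0, 227.0] [299.0, 236.0]
40 8 40 [296.0, 232.0] [287.0, 225.0] [304.0, 239.0]
45 7 1 [308.0, 241.0] [308.0, 241.0] [308.0, 241.0]
50 4 22 [307.0, 239.0] [303.0, 235.0] [311.0, 243.0]
55 4 5 [313.0, 242.0] [312.0, 241.0] [314.0, 242.0]
60 4 93 [327.0, 232.0] [314.0, 224.0] [341.0, 240.0]
65 7 3 [322.0, 234.0] [320.0, 233.0] [324.0, 235.0]
```

A spot with an 11 mm margin and easy reach: handle at (290,233), tool z at 28°, which leaves the lid's centre at about (325,252). I'll lift and go there, passing on the robot's side of the rod.

```bash
python3 -m jog '[[0,[0,-4,0],[0,0,0]],[0,[0,-8,0],[0,0,0]],[0,[0,-8,0],[0,0,0]],[0,[0,-8,0],[0,0,0]]]'
python3 -c "
from h import *
rel([(360,130,142,70),(325,200,142,45),(290,233,142,28)])"
```

```text
t: 8.15
ee_pos: [368.1, 35.3, 143.9]
orientation: [-1.568, -0.12, 0.113]
ft_force: [-0.4, 0.2, -2.0]
width: 11.8
t 8.15 p [368.1  35.3 143.9] zang 98.49 tilt [ 0.005  0.    -1.   ] F [-0.4  0.2 -2. ] w 11.8 q [ 0.06  0.18  2.23 -0.    0.73 -1.66]
(360, 130, 142, 70) [0.59, 0.19, 9.49] [-0.001, 0.497, 0.005]
(325, 200, 142, 45) [-1.83, 0.17, 16.93] [-0.002, 0.934, 0.005]
(290, 233, 142, 28) [-4.81, 0.16, 20.71] [-0.003, 1.23, 0.004]
```

```bash
python3 -m jog '[[0,[0.2,0,2.5],[0,0.14,0]],[0,[0.4,0,5],[0,0.28,0]],[0,[0.6,0,7.5],[0,0.4,0]],[0,[0.5,0,9.5],[0,0.52,0]],[0,[0,0,12],[0,0.65,0]],[0,[-1,0,14.5],[0,0.78,0]],[0,[-1.8,0,16.9],[0,0.91,0]],[0,[-1.8,0,16.9],[0,0.93,0]]]'
python3 -c "
from h import *
rel([(290,233,142,28)])"
```

```text
t: 8.95
ee_pos: [322.5, 200.9, 141.4]
orientation: [-1.484, 0.613, -0.611]
ft_force: [0.6, -0.2, -1.3]
width: 11.5
t 8.95 p [322.5 200.9 141.4] zang 45.14 tilt [-0.002 -0.001 -1.   ] F [ 0.6 -0.2 -1.3] w 11.5 q [ 0.53  0.2   2.21  0.    0.73 -0.26]
(290, 233, 142, 28) [-4.57, -0.06, -0.01] [0.002, 0.299, -0.001]
```

```bash
python3 -m jog '[[0,[-2,0,0],[0,0.14,0]],[0,[-4,0,0],[0,0.28,0]],[0,[-4.6,0,0],[0,0.3,0]],[0,[-4.6,3,0],[0,0.3,0]],[0,[-4.6,6,0],[0,0.3,0]],[0,[-4.6,9,0],[0,0.3,0]],[0,[-4.6,9,0],[0,0.3,0]],[0,[-4.6,9,0],[0,0.3,0]]]'
python3 - <<'E'
from h import *
from workcell import ctrl
rel([(290,233,9,28)])
for n in("side","top"):
    im=ctrl.get_image(n);pickle.dump(im,open(n+"5.pkl","wb"))
    cv2.imwrite(f"pics/{n}5.png",im["color"][:,:,::-1])
E
```

```text
t: 9.75
ee_pos: [291.0, 231.3, 52.0]
orientation: [-1.405, 0.843, -0.841]
ft_force: [-0.1, 0.5, -1.9]
width: 11.7
t 9.75 p [291.  231.3  52. ] zang 28.04 tilt [-0.002 -0.002 -1.   ] F [-0.1  0.5 -1.9] w 11.7 q [ 0.64  0.41  2.27 -0.    0.47  0.15]
(290, 233, 9, 28) [-0.2, 4.3, 0.01] [0.003, 0.001, 0.001]
```

View pics/side5.png

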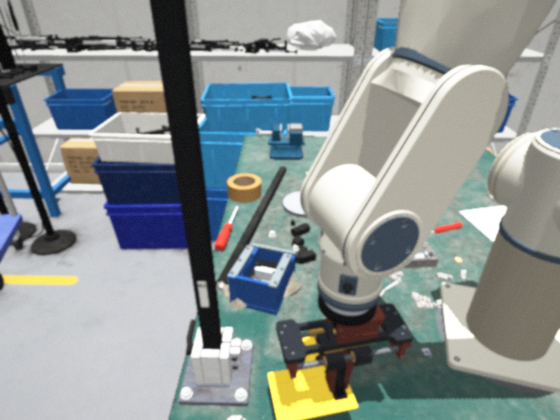

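View pics/top5.png

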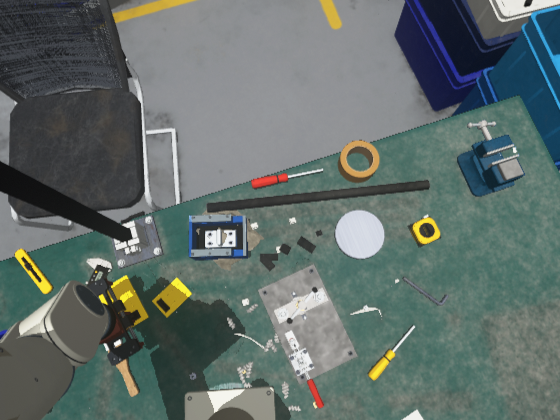

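Clear of the look-alike: the held lid is at top px (128,302) and the look-alike at (172,297). Now I'll lower it.

```bash
python3 -m jog '[[0,[0,1.5,0],[0,0,0]],[0,[0,3,0],[0,0,0]],[0,[0,3.8,0],[0,0,0]],[0,[0,4.1,0],[0,0,0]],[0,[0,4.2,0],[0,0,0]],[0,[0,4.2,0],[0,0,0]]]'
python3 -c "
from h import *
rel([(290,233,8,28)])"
```

```text
t: 10.45
ee_pos: [291.9, 232.3, 10.9]
orientation: [-1.401, 0.842, -0.842]
ft_force: [0.1, 0.7, -1.2]
width: 11.8
t 10.45 p [291.9 232.3  10.9] zang 28.02 tilt [ 0.001  0.    -1.   ] F [ 0.1  0.7 -1.2] w 11.8 q [0.64 0.52 2.27 0.   0.35 0.15]
(290, 233, 8, 28) [-0.15, 0.29, -0.14] [-0.001, 0.0, -0.0]
```

```bash
python3 -m jog '[[0,[0,0.1,0],[0,0,0]],[0,[0,0.15,0],[0,0,0]],[0,[0,0.2,0],[0,0,0]],[0,[0,0.25,0],[0,0,0]],[0,[0,0.25,0],[0,0,0]],[0,[0,0.25,0],[0,0,0]]]'
python3 -c "
from h import *
rel([])"
```

```text
t: 11.05
ee_pos: [291.6, 232.2, 8.0]
orientation: [-1.402, 0.842, -0.842]
ft_force: [0.1, -0.5, -1.2]
width: 12.1
t 11.05 p [291.6 232.2   8. ] zang 28.01 tilt [ 0.  0. -1.] F [ 0.1 -0.5 -1.2] w 12.1 q [0.64 0.52 2.27 0.   0.34 0.15]
```

```bash
python3 -m jog '[[0,[0,0.05,0],[0,0,0]],[0,[0,0.1,0],[0,0,0]],[0,[0,0.1,0],[0,0,0]],[0,[0,0.1,0],[0,0,0]]]'
python3 -c "
from h import *
rel([])"
```

```text
t: 11.45
ee_pos: [291.6, 232.2, 7.9]
orientation: [-1.401, 0.842, -0.842]
ft_force: [-3.2, -2.0, 24.2]
width: 12.0
t 11.45 p [291.6 232.2   7.9] zang 28.02 tilt [ 0.001  0.    -1.   ] F [-3.2 -2.  24.2] w 12.0 q [ 0.64  0.52  2.27 -0.    0.34  0.15]
```

On the bench (24 N contact). I'll release and go straight up.

```bash
python3 -m jog '[[0.1,[0,0.03,0],[0,0,0]],[0.4,[0,0.03,0],[0,0,0]],[0.5,[0,0.03,0],[0,0,0]],[0.5,[0,0.03,0],[0,0,0]],[0.5,[0,-1,0],[0,0,0]],[0.5,[0,-4,0],[0,0,0]],[0.5,[0,-8,0],[0,0,0]],[0.5,[0,-12,0],[0,0,0]]]'
python3 - <<'E'
from h import *
rel([(375,120,160,70),(440,10,160,88.5)])
t=pickle.load(open("top5.pkl","rb"));W=cloud(t)
a=cv2.resize(t["color"][205:265,180:255],None,fx=8,fy=8,interpolation=2);cv2.imwrite("pics/c5.png",a[:,:,::-1])
m=np.zeros(W.shape[:2],bool);m[215:258,192:246]=1
for lo,hi in((47,57),(20,28),(75,84)):
    q=W[m&(W[...,2]>lo)&(W[...,2]<hi)&(t["color"].min(-1)>110)]
    if len(q)>5:print(lo,hi,len(q),np.median(q,0).round(1),cv2.minAreaRect(q[:,:2].astype(np.float32)))
E
```

```text
t: 12.25
ee_pos: [290.9, 231.6, 128.4]
orientation: [-1.403, 0.843, -0.842]
ft_force: [0.7, 0.7, 0.5]
width: 44.0
t 12.25 p [290.9 231.6 128.4] zang 28.02 tilt [-0.001 -0.001 -1.   ] F [0.7 0.7 0.5] w 44.0 q [ 0.64  0.22  2.23 -0.    0.69  0.15]
(375, 120, 160, 70) [13.8, -3.16, 2.18] [0.002, -0.733, -0.0]
(440, 10, 160, 88.5) [26.57, -3.15, 2.75] [0.002, -1.056, -0.001]
47 57 59 [480.6   5.8  51.9] ((505.1578369140625, -17.008811950683594), (27.075759887695312, 100.03748321533203), 47.44594955444336)
20 28 418 [481.1   8.4  23.9] ((488.32666015625, 7.3113250732421875), (80.6341781616211, 97.65162658691406), 21.164426803588867)
75 84 487 [447.   20.2  79. ] ((482.2827453613281, 21.495948791503906), (95.5975570678711, 103.00543975830078), 88.19235229492188)
```

View pics/c5.png

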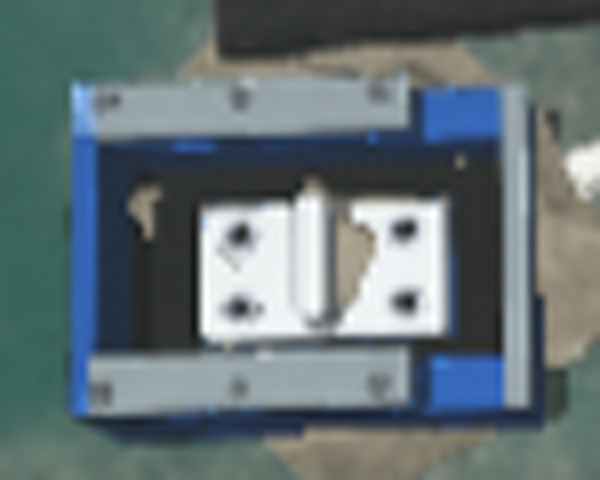

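The bracket shows in the box (crop), with the white base spanning (200-447, 200-340) and the web top at about (312,257). I'll measure both.

```bash
python3 - <<'E'
from h import *
t=pickle.load(open("top5.pkl","rb"))
for n,q,z in(("web",(312,257),52),("baseL",(200,270),24),("baseR",(447,265),24),("baseTop",(325,200),24),("baseBot",(325,340),24)):
    print(n,ray(t,(q[0]-3.5)/8+180,(q[1]-3.5)/8+205,z).round(1))
m=np.zeros((420,560),np.uint8);m[226:250,203:238]=(t["color"][226:250,203:238].min(-1)>190)
c=np.vstack(cv2.findContours(m,0,1)[0])[:,0]
p=np.array([ray(t,*q,24)[:2] for q in c],np.float32);print(cv2.minAreaRect(p))
for g in ("plate",):
    W=cloud(t);m=((abs(W[...,2]-15)<6)&(t["color"].min(-1)>120)).astype(np.uint8);m[:,:320]=0;m[:,400:]=0
    k=max(cv2.findContours(m,0,1)[0],key=cv2.contourArea)[:,0];p=np.array([ray(t,*q,15)[:2] for q in k],np.float32);print(cv2.fitEllipse(p))
s=pickle.load(open("side0.pkl","rb"));W=cloud(s);m=((abs(W[...,2]-15)<6)&(s["color"].min(-1)>120)).astype(np.uint8);m[:,:275]=0;m[:,335:]=0;m[:185]=0;m[222:]=0
k=max(cv2.findContours(m,0,1)[0],key=cv2.contourArea)[:,0];p=np.array([ray(s,*q,15)[:2] for q in k],np.float32);print(cv2.fitEllipse(p))
E
```

```text
web [481.5   6.5  52. ]
baseL [484.7  47.1  24. ]
baseR [481.2 -33.3  24. ]
baseTop [505.3   5.7  24. ]
baseBot [459.1   7.1  24. ]
((483.1365051269531, 8.150873184204102), (76.51618957519531, 42.296749114990234), 86.29840087890625)
((472.3144836425781, -358.9441223144531), (128.09600830078125, 128.4711456298828), 149.43673706054688)
((471.6673583984375, -354.1448974609375), (130.1937713623047, 135.5211181640625), 11.816287994384766)
```

```bash
python3 -m jog '[[0.5,[3,-3.1,0.4],[0,-0.14,0]],[0.5,[6,-3.1,0.8],[0,-0.28,0]],[0.5,[9,-3.1,1.4],[0,-0.42,0]],[0.5,[11.5,-3.1,1.8],[0,-0.56,0]],[0.5,[13.8,-3.1,2.2],[0,-0.7,0]],[0.5,[17,-3.1,2.3],[0,-0.84,0]],[0.5,[20.5,-3.1,2.4],[0,-0.98,0]],[0.5,[24,-3.1,2.6],[0,-1.056,0]]]'
python3 -c "
from h import *
rel([(480,5,120,88.5)])"
```

```text
t: 13.05
ee_pos: [427.4, 31.2, 158.5]
orientation: [-1.571, 0.016, -0.016]
ft_force: [0.8, -0.1, -0.1]
width: 44.0
t 13.05 p [427.4  31.2 158.5] zang 88.82 tilt [-0.  0. -1.] F [ 0.8 -0.1 -0.1] w 44.0 q [ 0.05  0.24  2.1   0.    0.81 -1.51]
(480, 5, 120, 88.5) [5.31, 3.85, -2.51] [-0.0, 0.006, -0.0]
```

```bash
python3 -m jog '[[0.5,[2.5,1,-1.2],[0,0,0]],[0.5,[5.4,3,-2.3],[0,0.006,0]],[0.5,[5.4,5,-2.3],[0,0.006,0]],[0.5,[5.4,6,-2.3],[0,0.006,0]],[0.5,[5.4,6,-2.3],[0,0.006,0]],[0.5,[5.4,6,-2.3],[0,0.006,0]]]'
python3 - <<'E'
from h import *
from workcell import ctrl
rel([(482,7,27,88.5)])
for n in("side",):
    im=ctrl.get_image(n);pickle.dump(im,open(n+"6.pkl","wb"))
    cv2.imwrite(f"pics/{n}6.png",cv2.resize(im["color"][215:320,205:315],None,fx=5,fy=5,interpolation=2)[:,:,::-1])
    cv2.imwrite(f"pics/{n}6b.png",cv2.resize(im["color"][300:420,180:420],None,fx=3,fy=3,interpolation=2)[:,:,::-1])
E
```

```text
t: 13.65
ee_pos: [480.1, 8.4, 98.4]
orientation: [-1.571, 0.025, -0.024]
ft_force: [0.4, 0.0, 0.5]
width: 44.2
t 13.65 p [480.1   8.4  98.4] zang 88.21 tilt [-0.001 -0.    -1.   ] F [0.4 0.  0.5] w 44.2 q [-0.01  0.41  2.03 -0.    0.7  -1.55]
(482, 7, 27, 88.5) [0.2, 7.14, -0.13] [0.0, -0.005, -0.001]
```

View pics/side6.png

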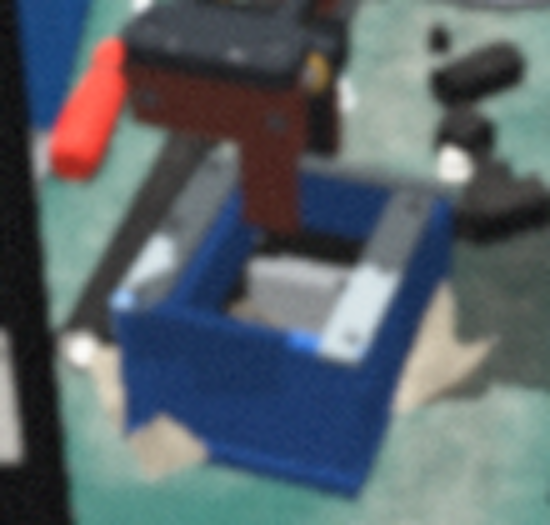

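View pics/side6b.png

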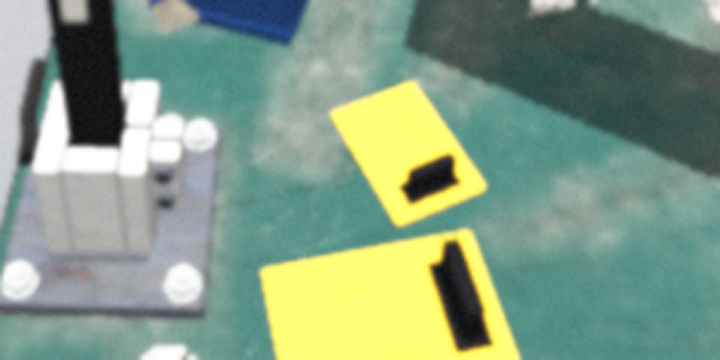

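```bash
python3 - <<'E'
from h import *
s=pickle.load(open("side6.pkl","rb"))
for q in((250,265),(345,295),(298,278)):print(ray(s,(q[0]-2)/5+205,(q[1]-2)/5+215,52).round(1))
E
```

```text
[499.7   9.3  52. ]
[454.9  16.2  52. ]
[477.2  11.5  52. ]
```

```bash
python3 -m jog '[[0.5,[0.2,2.5,-0.1],[0,0,0]],[0.5,[0.2,5,-0.1],[0,0,0]],[0.5,[0.2,6.5,-0.1],[0,0,0]],[0.5,[0.2,6.9,-0.1],[0,0,0]],[0.5,[0.2,6.9,-0.1],[0,0,0]],[0.5,[0.2,6.9,-0.1],[0,0,0]]]'
python3 -c "
from h import *
rel([(482,7,27,88.5)])"
```

```text
t: 14.3
ee_pos: [483.3, 7.1, 30.0]
orientation: [-1.571, 0.024, -0.026]
ft_force: [0.3, 1.0, -0.2]
width: 43.7
t 14.3 p [483.3   7.1  30. ] zang 88.19 tilt [ 0.002 -0.    -1.   ] F [ 0.3  1.  -0.2] w 43.7 q [-0.01  0.55  2.04 -0.    0.55 -1.55]
(482, 7, 27, 88.5) [-0.13, 0.29, -0.02] [-0.0, -0.005, 0.002]
```

```bash
python3 -m jog '[[0.5,[-0.2,0.2,0],[0,0,0]],[0.5,[-0.2,0.25,0],[0,0,0]],[0.2,[-0.2,0.25,0],[0,0,0]],[0,[-0.2,0.25,0],[0,0,0]],[0,[-0.2,0.25,0],[0,0,0]],[0,[-0.2,0.25,0],[0,0,0]],[0,[-0.2,0.25,0],[0,0,0]],[0,[-0.2,0.25,0],[0,0,0]]]'
python3 -c "
from h import *
rel([(482,7,27,88.5)])"
```

```text
t: 15.1
ee_pos: [480.6, 7.1, 26.4]
orientation: [-1.571, 0.025, -0.025]
ft_force: [-0.9, -0.2, -0.0]
width: 10.0
t 15.1 p [480.6   7.1  26.4] zang 88.18 tilt [-0.  0. -1.] F [-0.9 -0.2 -0. ] w 10.0 q [-0.01  0.55  2.04  0.    0.54 -1.55]
(482, 7, 27, 88.5) [0.14, -0.06, -0.01] [-0.0, -0.006, -0.0]
```

```bash
python3 -m jog '[[0,[0,-0.5,0],[0,0,0]],[0,[0,-1.2,0],[0,0,0]],[0,[0,-2,0],[0,0,0]],[0,[0,-4,0],[0,0,0]],[0,[0,-6.5,0],[0,0,0]],[0,[0,-9,0],[0,0,0]],[0,[0,-12,0],[0,0,0]],[0,[0,-12,0],[0,0,0]]]'
python3 - <<'E'
from h import *
from workcell import ctrl
rel([(472,-100,146,88.5),(472,-358,146,88.5)])
im=ctrl.get_image("side")
cv2.imwrite("pics/side7.png",cv2.resize(im["color"][165:320,195:335],None,fx=4,fy=4,interpolation=2)[:,:,::-1])
E
```

```text
t: 15.9
ee_pos: [483.1, 7.1, 150.2]
orientation: [-1.571, 0.019, -0.031]
ft_force: [1.0, -0.2, -2.4]
width: 10.1
t 15.9 p [483.1   7.1 150.2] zang 88.18 tilt [ 0.007 -0.    -1.   ] F [ 1.  -0.2 -2.4] w 10.1 q [-0.01  0.32  2.   -0.    0.82 -1.55]
(472, -100, 146, 88.5) [-0.77, 0.42, -10.74] [-0.0, -0.006, 0.007]
(472, -358, 146, 88.5) [0.05, 0.42, -36.52] [-0.0, -0.006, 0.007]
```

View pics/side7.png

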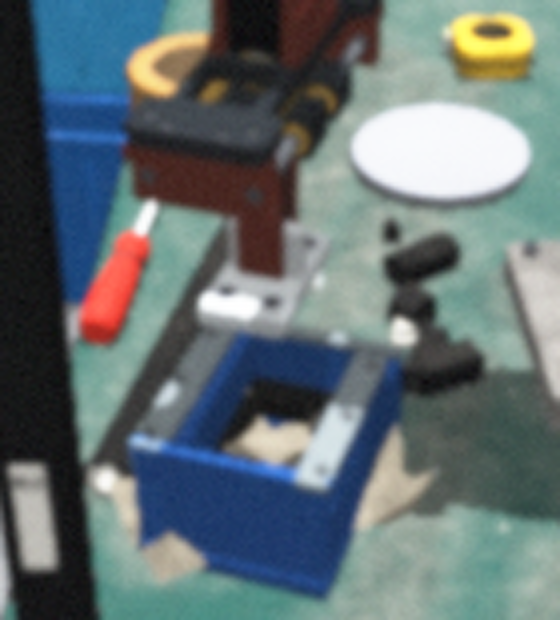

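```bash
python3 -m jog '[[0,[0,0,-3],[0,0,0]],[0,[0,0,-7],[0,0,0]],[0,[0,0,-11],[0,0,0]],[0,[0,0,-15],[0,0,0]],[0,[0,0,-19],[0,0,0]],[0,[0,0,-23],[0,0,0]],[0,[0,0,-27],[0,0,0]],[0,[0,0,-31],[0,0,0]]]'
python3 -m jog '[[0,[0,0,-3],[0,0,0]],[0,[0,0,-5],[0,0,0]],[0,[0,0,-5.5],[0,0,0]],[0,[0,2,-5.5],[0,0,0]],[0,[0,4,-5.5],[0,0,0]],[0,[0,6,-5.5],[0,0,0]],[0,[0,6,-5.5],[0,0,0]],[0,[0,6,-5.5],[0,0,0]]]'
python3 - <<'E'
from h import *
from workcell import ctrl
rel([(472,-358,40,88.2)])
for n in("side","top"):
    im=ctrl.get_image(n);pickle.dump(im,open(n+"8.pkl","wb"))
    c=im["color"][130:260,225:385] if n=="side" else im["color"][130:300,260:460]
    cv2.imwrite(f"pics/{n}8.png",cv2.resize(c,None,fx=4 if n=="side" else 3,fy=4 if n=="side" else 3,interpolation=2)[:,:,::-1])
E
```

```text
t: 16.75
ee_pos: [469.5, -303.8, 144.7]
orientation: [-1.569, 0.027, -0.023]
ft_force: [0.9, -0.0, -2.7]
width: 9.9
t: 17.55
ee_pos: [468.9, -356.5, 86.1]
orientation: [-1.569, 0.025, -0.023]
ft_force: [1.3, -0.3, -2.7]
width: 9.9
t 17.55 p [ 468.9 -356.5   86.1] zang 88.23 tilt [-0.001  0.001 -1.   ] F [ 1.3 -0.3 -2.7] w 9.9 q [-0.67  0.56  1.79  0.    0.8  -2.21]
(472, -358, 40, 88.2) [0.32, 4.61, -0.14] [-0.001, 0.001, -0.001]
```

View pics/side8.png

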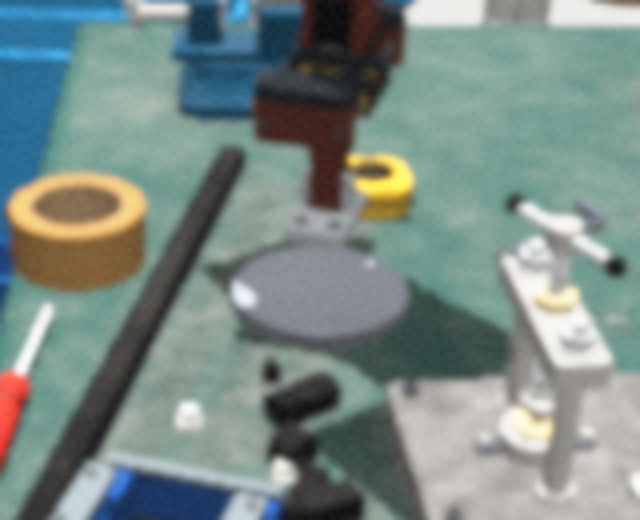

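View pics/top8.png

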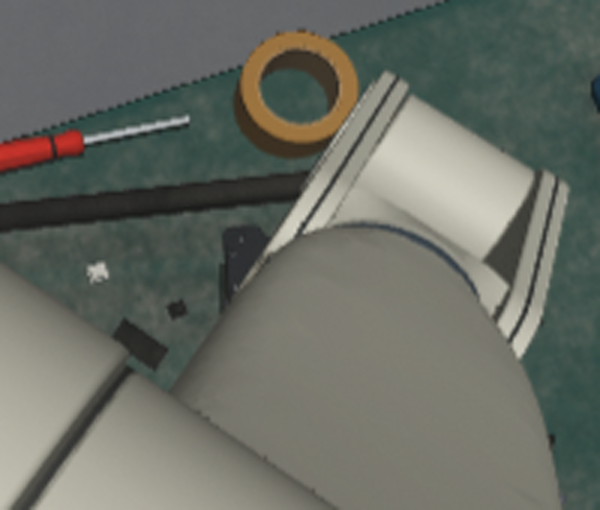

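Held over the plate: side crop shows the bracket at (330,210) above the disc at (320,290). I'll correct by about 3 mm and lower it.

```bash
python3 -m jog '[[0,[0.3,1.5,-0.15],[0,0,0]],[0,[0.3,3,-0.15],[0,0,0]],[0,[0.3,4.2,-0.15],[0,0,0]],[0,[0.3,4.8,-0.15],[0,0,0]],[0,[0.3,5,-0.15],[0,0,0]],[0,[0.3,5,-0.15],[0,0,0]],[0,[0.3,5,-0.15],[0,0,0]]]'
python3 - <<'E'
from h import *
from workcell import ctrl
rel([(471.5,-358,30,88.2)])
s=ctrl.get_image("side");pickle.dump(s,open("side9.pkl","wb"))
cv2.imwrite("pics/side9.png",cv2.resize(s["color"][150:230,260:350],None,fx=6,fy=6,interpolation=2)[:,:,::-1])
E
```

```text
t: 18.35
ee_pos: [472.2, -359.5, 36.7]
orientation: [-1.571, 0.025, -0.025]
ft_force: [-0.2, -0.4, -2.1]
width: 10.0
t 18.35 p [ 472.2 -359.5   36.7] zang 88.18 tilt [ 0. -0. -1.] F [-0.2 -0.4 -2.1] w 10.0 q [-0.67  0.64  1.79 -0.    0.71 -2.21]
(471.5, -358, 30, 88.2) [-0.07, 0.67, 0.15] [0.0, -0.0, 0.0]
```

View pics/side9.png

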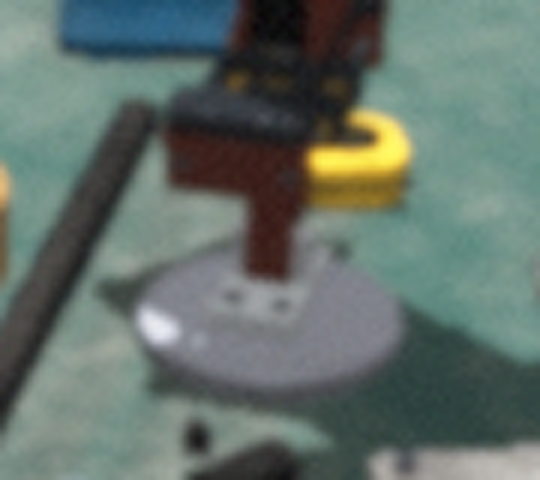

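```bash
python3 - <<'E'
from h import *
s=pickle.load(open("side9.pkl","rb"))
f=lambda p:tuple(round(float(k),1) for k in((proj(s,p)[0]-260)*6,(proj(s,p)[1]-150)*6))
for x in(450,494):print("base front corner top z34",f((x+.6,-319.5,34.5)))
for p in((472,-292,15),(472,-424,15),(406,-358,15),(538,-358,15)):print("disc",f(p))
E
```

```text
base front corner top z34 (293.5, 318.8)
base front corner top z34 (203.7, 305.6)
disc (234.9, 376.2)
disc (294.0, 246.8)
disc (397.7, 327.7)
disc (137.7, 289.7)
```

```bash
python3 -m jog '[[0,[-0.05,0.2,0.15],[0,0,0]],[0,[-0.05,0.4,0.15],[0,0,0]],[0,[-0.05,0.5,0.15],[0,0,0]],[0,[-0.05,0.55,0.15],[0,0,0]],[0,[-0.05,0.55,0.15],[0,0,0]],[0,[-0.05,0.55,0.15],[0,0,0]]]'
python3 -c "
from h import *
rel([(471.5,-358,29.4,88.2)])"
```

```text
t: 19.0
ee_pos: [471.6, -357.8, 31.0]
orientation: [-1.571, 0.025, -0.025]
ft_force: [-0.9, 0.1, -2.0]
width: 9.6
t 19.0 p [ 471.6 -357.8   31. ] zang 88.18 tilt [ 0. -0. -1.] F [-0.9  0.1 -2. ] w 9.6 q [-0.67  0.65  1.8  -0.    0.7  -2.21]
(471.5, -358, 29.4, 88.2) [-0.0, 0.16, -0.02] [0.0, -0.0, 0.0]
```

```bash
python3 -m jog '[[0,[0,0.06,0],[0,0,0]],[0,[0,0.1,0],[0,0,0]],[0,[0,0.13,0],[0,0,0]],[0,[0,0.13,0],[0,0,0]],[0,[0,0.13,0],[0,0,0]]]'
python3 -c "
from h import *
rel([])"
```

```text
t: 19.5
ee_pos: [471.5, -357.8, 29.6]
orientation: [-1.571, 0.025, -0.025]
ft_force: [0.7, -0.2, -4.0]
width: 10.1
t 19.5 p [ 471.5 -357.8   29.6] zang 88.18 tilt [-0. -0. -1.] F [ 0.7 -0.2 -4. ] w 10.1 q [-0.67  0.65  1.8  -0.    0.7  -2.21]
```

```bash
python3 -m jog '[[0,[0,0.03,0],[0,0,0]],[0,[0,0.05,0],[0,0,0]],[0,[0,0.05,0],[0,0,0]]]'
python3 -c "
from h import *
rel([])"
```

```text
t: 19.8
ee_pos: [471.6, -357.8, 29.5]
orientation: [-1.571, 0.025, -0.025]
ft_force: [-2.1, 0.7, 2.4]
width: 9.7
t 19.8 p [ 471.6 -357.8   29.5] zang 88.18 tilt [ 0. -0. -1.] F [-2.1  0.7  2.4] w 9.7 q [-0.67  0.65  1.8   0.    0.7  -2.21]
```

In contact now: the force went from -2 to +2.4 N and the height has stopped falling. I'll release and rise.

```bash
python3 -m jog '[[0,[0,0.03,0],[0,0,0]],[0,[0,0.03,0],[0,0,0]],[0.15,[0,0.02,0],[0,0,0]],[0.3,[0,0.02,0],[0,0,0]],[0.5,[0,0.02,0],[0,0,0]],[0.5,[0,0.02,0],[0,0,0]],[0.5,[0,0.02,0],[0,0,0]]]'
python3 -m jog '[[0.5,[0,-1,0],[0,0,0]],[0.5,[0,-3,0],[0,0,0]],[0.5,[0,-6,0],[0,0,0]],[0.5,[0,-10,0],[0,0,0]],[0.5,[0,-14,0],[0,0,0]],[0.5,[0,-17,0],[0,0,0]]]'
python3 -c "
from h import *
rel([(476,-120,200,88)])"
```

```text
t: 20.5
ee_pos: [471.6, -357.8, 28.9]
orientation: [-1.571, 0.025, -0.025]
ft_force: [-0.8, -0.2, -0.5]
width: 41.4
t: 21.1
ee_pos: [472.0, -358.2, 202.3]
orientation: [-1.572, 0.023, -0.027]
ft_force: [1.1, -0.4, -0.3]
width: 44.2
t 21.1 p [ 472.  -358.2  202.3] zang 88.18 tilt [ 0.002 -0.002 -1.   ] F [ 1.1 -0.4 -0.3] w 44.2 q [-0.67  0.4   1.72 -0.    1.02 -2.21]
(476, -120, 200, 88) [-0.36, 0.19, 23.82] [0.002, 0.003, 0.002]
```

Moving back clear of the cameras to check.

```bash
python3 -m jog '[[0.5,[0,-1,4],[0,0,0]],[0.5,[0,-2,8],[0,0,0]],[0.5,[0,-2,12],[0,0,0]],[0.5,[0,-2,16],[0,0,0]],[0.5,[0,-2,20],[0,0,0]],[0.5,[0,-2,24],[0,0,0]],[0.5,[-1,-2,28],[0,0,0]],[0.5,[-1,-2,28],[0,0,0]]]'
python3 - <<'E'
from h import *
from workcell import ctrl
rel([])
for n in("side","top"):
    im=ctrl.get_image(n);pickle.dump(im,open(n+"10.pkl","wb"))
    cv2.imwrite(f"pics/{n}10.png",im["color"][:,:,::-1])
t=pickle.load(open("top10.pkl","rb"));W=cloud(t)
cv2.imwrite("pics/c10.png",cv2.resize(t["color"][190:280,310:410],None,fx=6,fy=6,interpolation=2)[:,:,::-1])
m=np.zeros((420,560),bool);m[195:270,325:395]=1
q=W[m&(W[...,2]>50)&(W[...,2]<60)];print("web",len(q),np.median(q,0))
q=W[m&(W[...,2]>23)&(W[...,2]<33)];print("base",len(q),np.median(q,0),cv2.minAreaRect(q[:,:2].astype(np.float32)))
E
```

```text
t: 21.9
ee_pos: [469.1, -74.1, 219.4]
orientation: [-1.57, 0.023, -0.021]
ft_force: [0.1, 0.6, -0.3]
width: 43.6
t 21.9 p [469.1 -74.1 219.4] zang 88.39 tilt [-0.001  0.001 -1.   ] F [ 0.1  0.6 -0.3] w 43.6 q [-0.18  0.21  1.96  0.    0.98 -1.73]
web 63 [ 471.77409811 -357.79704912   54.58608902]
base 476 [ 474.49008154 -348.45325883   26.65054612] ((515.9497680664062, -340.1874084472656), (152.01699829101562, 103.11566162109375), 11.346233367919922)
```

View pics/side10.png

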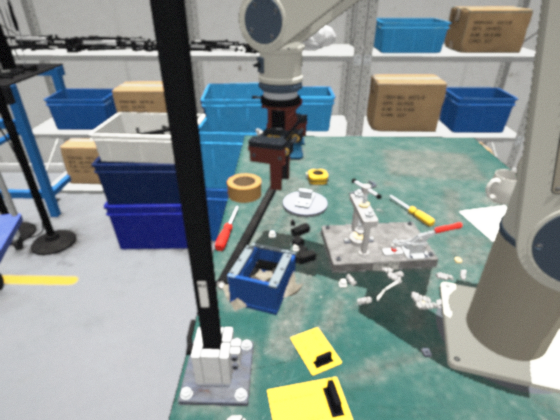

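View pics/top10.png

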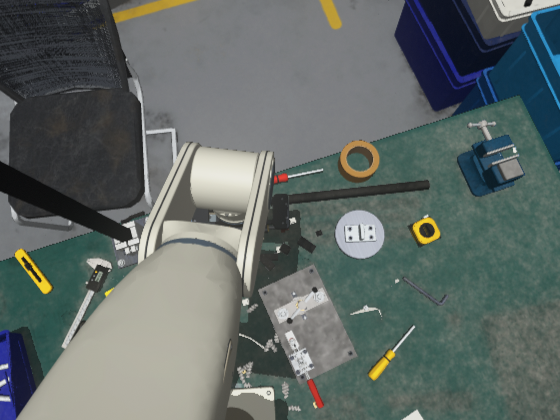

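View pics/c10.png

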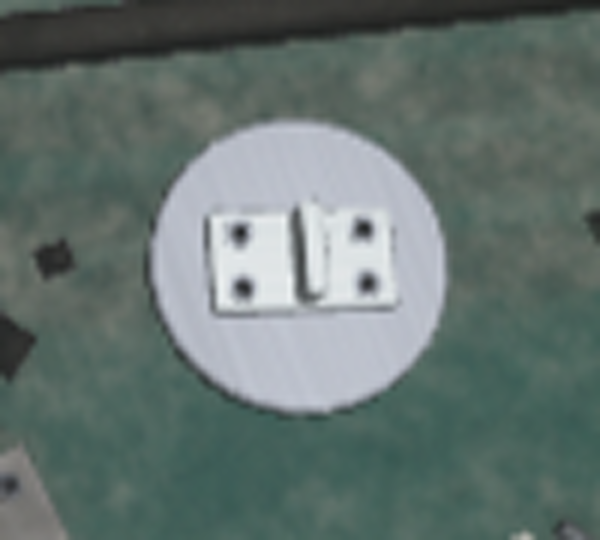

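The bracket stands upright with its base at crop (303,261) on the disc at (299,266), so it is centred. Last numeric checks are lid flatness and bystanders.

```bash
python3 - <<'E'
from h import *
s=pickle.load(open("side10.pkl","rb"));s0=pickle.load(open("side0.pkl","rb"));W=cloud(s)
hsv=cv2.cvtColor(s["color"],cv2.COLOR_RGB2HSV);m=cv2.inRange(hsv,(22,120,90),(36,255,255))>0;m[:376]=0
q=W[m];print("lid z pct",np.nanpercentile(q[:,2],[5,50,95]).round(1))
A=np.c_[q[:,:2],np.ones(len(q))];k=np.linalg.lstsq(A[np.isfinite(q[:,2])],q[np.isfinite(q[:,2]),2],rcond=None)[0];print("slope",k[:2].round(3))
for n,b in(("roll",(224,170,265,203)),("measure",(303,166,332,186)),("driver",(210,203,242,250)),("lookalike",(288,325,343,375))):
    x0,y0,x1,y1=b;print(n,np.abs(s["color"][y0:y1,x0:x1].astype(int)-s0["color"][y0:y1,x0:x1]).mean().round(1))
from workcell import ctrl
rel([])
E
```

```text
lid z pct [3.8 5.7 7.9]
slope [-0.021 -0.011]
roll 1.9
measure 1.6
driver 2.1
lookalike 1.4
t 22.0 p [470.5 -77.  219.7] zang 88.31 tilt [ 0.001 -0.    -1.   ] F [ 0.6 -0.3 -0.6] w 43.7 q [-0.19  0.21  1.95 -0.    0.98 -1.73]
```

```bash
python3 -m jog '[[0.5,[0,0,0],[0,0,0]],[0.5,[0,0,0],[0,0,0]]]'; python3 -c "
from workcell import ctrl
ctrl.close_job()"
```

```text
t: 22.2
ee_pos: [470.7, -78.7, 219.2]
orientation: [-1.571, 0.026, -0.027]
ft_force: [0.0, -0.4, 0.9]
width: 44.0
the job is handed in; nothing more can be done
```

The job is done and handed in at about 22 s of the 64 s allowed; I don't have a verdict.

- **Lid:** I raised it 8.4 mm, slid it out level by 123 mm and laid it handle up on bare bench at about (327, 251) mm. It is not in front of the box's open end, because loose bits 15–30 mm high left no clear 120 x 82 mm space there. My first choice of spot would have overlapped the small look-alike lid, so I moved before lowering. The lid touched down at about 24 N before I let go.
- **Bracket:** I lifted it straight up and set it on the round plate at about 2 N, then released it.

**Last checks:**
- **Lid:** its measured top is about 5.7 mm above the bench with a slope of 2% or less, so it lies flat within measurement noise.
- **Bracket:** it stands upright, its web at (471.8, -357.8) mm. The two cameras put the plate's centre at (472, -359) and (472, -354), a 5 mm disagreement. I aimed near the top camera's value, which the final top picture supports.
- **Bystanders:** the tape roll, tape measure, screwdriver and small look-alike lid look unchanged from the start in the side view.
- **Arm:** it stands clear above the work with the gripper open. The lid was partly outside the side view and mostly hidden by the arm in the top view, so its final check rests on the part that showed.

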